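Load the sample turret of a bench reader and lock its hatch

TASK

Load the reader's turret through its hatch: first the reference standard (the metal disc with the grip knob), then every squat sample jar on the bench, turning the turret clockwise by its knob one click after each, so that the jars follow the reference in neighbouring bays with no bay left empty between them. Once all are loaded, click the turret on until the reference stands at the reading ring; the hatch must end up shut, with its turnbutton then turned fully across it. Leave the tall vials, the glass dish and the roll of tape where they are.

Things in the scene. Friction and masses are not known exactly. Their poses are not given: they have to be found in the camera images.
- reader: the sample reader, fixed to the bench: white housing 320 x 320 mm with a flat clear cover, cover top 96 mm and underside 92 mm above the bench. Origin on the bench under the turret axis, z up; +y points from the axis to the loading port. Along its -y side a closed electronics box, 130 mm high, 162 to 262 mm from the axis. A dark ring 54 mm across on the cover marks the reading position
- port (a point): middle of the loading port, in the plane of the cover's top: an opening 64 mm wide (reader x) and 104 mm long (reader y, 40 to 144 mm out from the axis). Only the turret bay under it can be reached; the others are under the cover
- turret (a joint): angle of the turret (rad), growing clockwise seen from above. A click detent holds it at every multiple of pi/4, where one bay is exactly under the port and another exactly under the reading ring; let go, it pulls itself into the nearest click. About 0.2 N m carries it over to the next. It may start at any click. No end stop
- knob_grip (a point): on the turret axis, in the middle of the knob that turns the turret: a black bar 54 mm long, 14 mm wide, standing from 108 to 132 mm above the bench; this point is 122 mm up. At turret angle 0 (and every pi) the bar lies along the reader's y, with its white line towards the port at 0; it turns with the turret
- load_station (a point): fixed point of the reader under the port, 64 mm above the bench: where the centre of a seated jar or of the reference is when its bay stands under the port. The turret has eight square open-topped bays, 45 degrees apart, centres 92 mm from the axis, 47 mm wide inside, walls 16 mm high and 4 mm thick, floors 46 mm above the bench
- station1 (a point): fixed point of the reader, 1 click clockwise (seen from above) of the loading station: where the centre of a seated jar or of the reference is when its bay stands there
- station2 (a point): fixed point of the reader, 2 clicks clockwise (seen from above) of the loading station: where the centre of a seated jar or of the reference is when its bay stands there
- station3 (a point): fixed point of the reader, 3 clicks clockwise (seen from above) of the loading station: where the centre of a seated jar or of the reference is when its bay stands there
- station4 (a point): fixed point of the reader, 4 clicks clockwise (seen from above) of the loading station: where the centre of a seated jar or of the reference is when its bay stands there
- read_station (a point): fixed point of the reader, 5 clicks clockwise (seen from above) of the loading station: where the centre of a seated jar or of the reference is when its bay stands there; it is the reading position, under the dark ring on the cover
- hatch (a joint): opening of the clear hatch (rad): 0 shut flat on the cover, 1.92 fully open, leaning outwards; it starts open. Stiff hinge: it stays where it is left, and about 1 N at its edge moves it
- hatch_hinge (a point): middle of the hatch's hinge line, which runs along the reader's x, 150 mm out from the turret axis on the +y side, 96.5 mm above the bench. The hatch is a clear plate 76 mm wide, 114 mm long, 5 mm thick
- turnbutton (a joint): angle of the turnbutton (rad), growing clockwise seen from above: at 0 it lies along the reader's y, clear of the hatch; at 1.571 (stop) it lies along the reader's x, across the hatch, and locks it. Stays where it is left
- turnbutton_grip (a point): middle of the turnbutton, on its pivot: a black bar 54 mm long, 14 mm wide, standing from 104 to 124 mm above the bench beside the port (reader x -50 mm, y +90 mm); this point is 114 mm up. It passes above the shut hatch
- reference_center (a point): centre (half-way up) of the reference standard: a bare aluminium disc 38 mm across and 14 mm high with a grip knob 20 mm across on top, 36 mm tall in all, 110 g; z up
- jar1_center (a point): centre (half-way up) of one of the squat sample jars: upright cylinder 38 mm across, 36 mm tall, 60 g, amber glass with a white cap of the same width; z up. Absent jars read None. A jar that is knocked slides but stays upright.
- jar2_center (a point): centre (half-way up) of one of the squat sample jars: upright cylinder 38 mm across, 36 mm tall, 60 g, amber glass with a white cap of the same width; z up. Absent jars read None. A jar that is knocked slides but stays upright.
- jar3_center (a point): centre (half-way up) of one of the squat sample jars: upright cylinder 38 mm across, 36 mm tall, 60 g, amber glass with a white cap of the same width; z up. Absent jars read None. A jar that is knocked slides but stays upright.
- jar4_center (a point): centre (half-way up) of one of the squat sample jars: upright cylinder 38 mm across, 36 mm tall, 60 g, amber glass with a white cap of the same width; z up. Absent jars read None. A jar that is knocked slides but stays upright.
- vial1: tall slim glass vial with white cap, 28 mm across, 61 mm tall, not part of the job; origin under its centre
- vial2: another such vial
- dish: low glass dish 50 mm across, 20 mm high, not part of the job; origin under its centre
- tape_roll: roll of tape lying flat, 76 mm across, 18 mm high, not part of the job; origin under its centre
Mind the look-alikes: they are no part of the job. Leave any black look-alike of the part that bears jar3_center alone.

How it is judged:
By the outcome, as a careful person would: the job done as asked, in the order asked, and still so for the second after the job is handed in, with the robot touching nothing.
Of jar1, jar2, jar3, jar4 only 2 to 4 are there at a start; the rules pass over those that are not, and their reading is None.
At some moment in a run one of jar1, jar2, jar3, jar4, reference may be knocked a few centimetres aside while the robot is not near it.
Once in a run the grip may slacken for a moment while it holds something.
It also fails if it takes over 210 s, if anything falls off the work surface, if the arm or the gripper's body presses on something with over 40 N, if the wrist force passes 120 N, or if a joint passes its speed limit or range.

ROBOT

A 6-joint arm with a two-finger parallel gripper is mounted at the origin on the work surface. World frame = base frame: x ahead of the robot, y to its left, z up, the work surface at z = 0. Lengths are in m, angles in rad, forces in N, time in s.
With the tool pointing down it reaches from about 0.35 to 1 m from the base axis. Payload 7.1 kg.
Tool frame: the origin (TCP) lies between the finger pads; the fingertips stand 19 mm ahead of it and the grasp point (between the pads) is the TCP (ctrl.nose_length is the distance from the TCP to the fingertips, in m); y points along the fingers, x is the direction in which the jaws open and shut, and the axes are right-handed (so a half turn about y gives the same grasp; the last joint's range is limited). The gripper opens to 85 mm and grips with 20 to 120 N. Pads are 22 mm wide; open, the fingers measure 114 mm over their backs; the gripper's body (76 mm by 85 mm) begins 54 mm behind the grasp point. The pads swing forward as they close: fully open they stand 13 mm farther back than shut.
Start: joints at [-1.154, 0.423, 1.63, -0, 1.089, -0.019], TCP at [0.264, -0.567, 0.25] pointing down, gripper open.
Joint ranges: [-3, 3], [-0.9, 2.11], [0.09, 2.58], [-1.31, 4.45], [0.11, 2.69], [-2.54, 2.54]. Speed limits (rad/s): [2.39, 2.39, 3.01, 3.14, 3.14, 3.14].

INTERFACE

Orientations are given as a rotation vector (axis times angle).
In Python, from rig import get_obs, viewer, workorder, ctrl gives the robot as it stands. The module is installed in compiled form; this text tells all that it offers.
- The arm moves only by the tool apply_moves, never from a script. Its argument "motion" is a list of rows, each a list of 3 entries, a list of its own where there are three numbers: the shift along the tool's x, y, z in mm, then the turn, a rotation vector about the tool's x, y, z in degrees, then the finger opening in mm, from 0 to 85.4. In form: [[[x, y, z], [wx, wy, wz], jaw], ...]. A call has 1 to 12 rows; each row shifts and turns the commanded pose from where the row before left it, along the tool's axes as they then stand; what a row does not reach is not made up. A row lasts 1/12 s, in which the tool goes at most 41.7 mm and 7.16 degrees, less where a joint would pass 70% of its speed; a pose out of reach is approached as far as the arm can. A call with a gripper value outside its range is refused whole. The fingers move at their own pace and stop on an object; "newtons" is the grip in N (left out, the last holds). Time passes only in rows, so rows that do not move let the fingers close. It gives the time, the measured TCP pose, the force and the opening at its end, in the units of the state.
- get_obs(): the state, without advancing time (a new reading comes with each control period).
- viewer.camera(name): name is "side" or "top" or "wrist"; returns a dict with "image" (420x560x3 uint8, red, green, blue), "range_z" (420x560 float32, m along the optical axis (not along the pixel's ray), 0 where there is no reading), "K" (3x3 intrinsics, pixels), "extrinsics" (4x4, takes a point from world to camera coordinates); the wrist camera has in their place "tool_from_camera" (4x4, takes a point from camera to tool coordinates, whose origin is the TCP and whose axes are the tool frame's). Camera axes: x right, y up, looking along -z (the intrinsics and any distortion apply to the point x, -y, -z); pixel columns grow to the right and rows downward; lengths in m; the calibration is good to about 2 mm. The wrist camera is an equidistant fisheye: a pixel r from the principal point sees the ray r / f radians off the axis. A picture is of the moment at which its call begins: read the wrist's pose just before it.
- workorder.sign_off(): hands the job in, once; it reports no verdict.
The state is a dict: "time": time; "qpos": joint angles; "qvel": joint speeds; "joint_torque": joint torques, N m; "position": TCP position; "tool_rot": TCP orientation; "wrist_force": force on the tool from outside, world axes, zero at the start; "wrist_torque": the same for the moment, N m; "grip_width": finger opening in m.
Only numpy, scipy, OpenCV 4.12 (cv2) and the standard library are available. Lean on these libraries where they do the work, as an engineer would, in place of code of your own. Each camera call takes 0.05 s, during which the arm holds its last target.

## Working session

There is one attempt and no reset: what is moved stays moved. The work goes in short steps, Python scripts to look and compute and a tool call to move; the robot and the scene stay as the last step left them, time stands still between calls to the robot, and variables do not carry over. Pictures are saved under pics/ and viewed, and the job is handed in when it is done.

Besides the shell and the picture viewer there is one more tool, called after "Emit:" in YAML: its name, and indented under it one key for each argument. apply_moves: Moves the arm, as the interface text tells. Its arguments: {"type":"object","properties":{"motion":{"type":"array"},"newtons":{"type":"number"}},"required":["motion"]}

```bash
mkdir -p pics; ls
cat > h.py <<'E'
import numpy as np, cv2
from scipy.spatial.transform import Rotation as R
from rig import get_obs, viewer, workorder, ctrl
def shot(n,f):
    o=get_obs(); c=viewer.camera(n); cv2.imwrite('pics/'+f,c['image'][:,:,::-1]); c['o']=o; np.savez('last_'+n+'.npz',image=c['image'],range_z=c['range_z']); return c
E
python3 - <<'E'
from h import *
o=get_obs();print(o, ctrl.nose_length)
for n in ['side','top','wrist']:
    c=shot(n,n+'0.png'); print(n,c['K'],c.get('extrinsics'),c.get('tool_from_camera'),[k for k in c])
E
```

```text
pics
{'time': 0.0, 'qpos': array([-1.15399314e+00,  4.23858777e-01,  1.63074544e+00, -5.36282186e-06,
        1.08858153e+00, -1.90011571e-02]), 'qvel': array([-0.00081826, -0.00048623, -0.00010975,  0.0012699 , -0.00149879,
        0.00022676]), 'joint_torque': array([ 1.07927317e-03, -5.57376981e+01, -2.81740397e+01,  2.08278370e-04,
        7.35032663e-03,  7.10589902e-06]), 'position': array([ 0.26363809, -0.56607335,  0.24951269]), 'tool_rot': array([-1.38351525,  0.88345798, -0.88127556]), 'wrist_force': array([0.52680653, 0.37631064, 0.38254698]), 'wrist_torque': array([ 0.00813684,  0.00809864, -0.01195139]), 'grip_width': 0.08551094663056549} 0.019
side [[450.45051989   0.         282.41133514]
 [  0.         450.45051989 207.39389993]
 [  0.           0.           1.        ]] [[-0.84503815 -0.53443175  0.01712404  0.47587876]
 [ 0.31324955 -0.46884492  0.82586873 -0.19173817]
 [-0.43334195  0.70325468  0.56360235 -0.82127347]
 [ 0.          0.          0.          1.        ]] None ['image', 'range_z', 'K', 'extrinsics', 'o']
top [[491.13266456   0.         277.83383211]
 [  0.         491.13266456 198.15824548]
 [  0.           0.           1.        ]] [[ 0.03431391 -0.99939174 -0.00622209  0.08562264]
 [ 0.97454381  0.03207929  0.22189027 -0.53928554]
 [-0.2215557  -0.01367762  0.97505179 -1.10781154]
 [ 0.          0.          0.          1.        ]] None ['image', 'range_z', 'K', 'extrinsics', 'o']
wrist [[325.1922621    0.         281.07102025]
 [  0.         325.1922621  210.03234752]
 [  0.           0.           1.        ]] None [[ 9.99999335e-01  1.70504021e-04 -1.14033684e-03 -7.24193400e-04]
 [-1.13939246e-03  2.97699646e-01 -9.54658904e-01 -1.23356918e-01]
 [ 1.76704691e-04  9.54659569e-01  2.97699642e-01  7.54114777e-02]
 [ 0.00000000e+00  0.00000000e+00  0.00000000e+00  1.00000000e+00]] ['image', 'range_z', 'K', 'tool_from_camera', 'o']
```

View pics/top0.png

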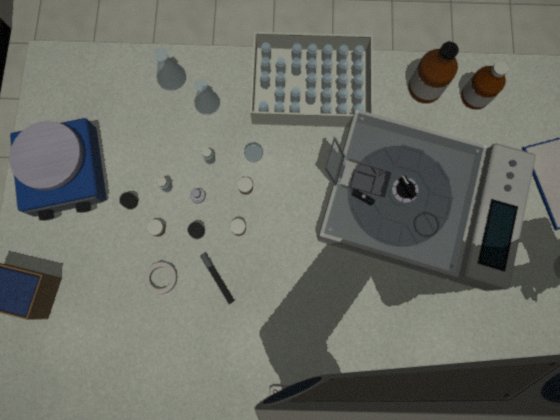

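View pics/side0.png

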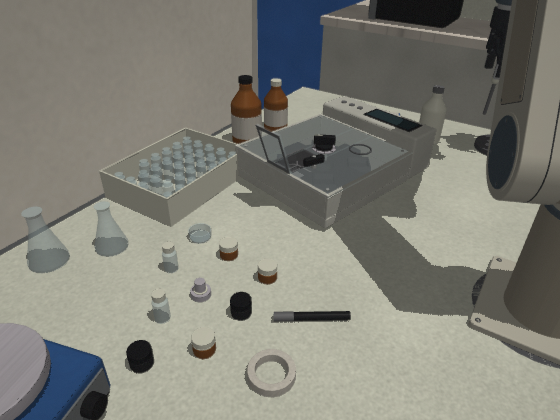

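View pics/wrist0.png

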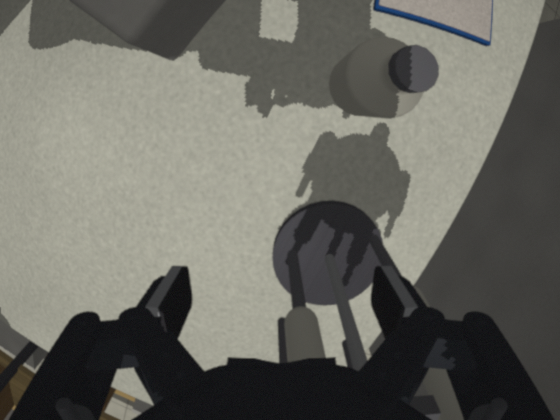

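Run:
```python
from h import *
print(R.from_rotvec(get_obs()['tool_rot']).as_matrix().round(3))
```

```text
[[ 0.422 -0.     0.907]
 [-0.907  0.001  0.422]
 [-0.001 -1.     0.   ]]
```

```bash
cat >> h.py <<'E'
def ray(c,u,v):
    K=c['K'];E=c['extrinsics'];d=np.array([(u-K[0,2])/K[0,0],-(v-K[1,2])/K[1,1],-1.]);Rm=E[:3,:3]
    return -Rm.T@E[:3,3], Rm.T@d
def onplane(c,u,v,z):
    p,d=ray(c,u,v); return p+d*(z-p[2])/d[2]
def proj(c,P):
    E=c['extrinsics'];q=(E[:3,:3]@np.asarray(P,float).T).T+E[:3,3];K=c['K']
    return np.c_[K[0,0]*q[:,0]/-q[:,2]+K[0,2],-K[1,1]*q[:,1]/-q[:,2]+K[1,2]]
def depthpt(c,u,v):
    z=c['range_z'][int(round(v)),int(round(u))];p,d=ray(c,u,v);return p+d*z
def crop(c,f,x0,y0,x1,y1,s):
    im=c['image'][y0:y1,x0:x1,::-1]; cv2.imwrite('pics/'+f,cv2.resize(im,None,fx=s,fy=s,interpolation=cv2.INTER_CUBIC))
E
python3 - <<'E'
from h import *
c=viewer.camera('top'); 
crop(c,'t1.png',110,130,270,300,3.5); crop(c,'t2.png',310,105,540,295,3.4)
for n,u,v,z in [('j',246,185,.036),('j',238,226,.036),('j',156,227,.036),('ref',197,195,.036),('blk',129,200,.036),('blk',196,230,.036),('v',208,155,.061),('v',164,183,.061),('dish',254,152,.02),('tape',162,277,.018),('knob',407,188,.13),('knobw',407,188,.13)]:
    print(n,onplane(c,u,v,z).round(4),depthpt(c,u,v).round(4))
s=viewer.camera('side'); crop(s,'s1.png',90,100,440,400,2.2)
E
```

```text
j [0.5722 0.1831 0.036 ] [0.5718 0.1829 0.0374]
j [0.4701 0.1973 0.036 ] [0.4692 0.1968 0.0414]
j [0.4611 0.3942 0.036 ] [0.461  0.3941 0.0364]
ref [0.5432 0.3013 0.036 ] [0.5423 0.3006 0.0398]
blk [0.5252 0.466  0.036 ] [0.5255 0.4664 0.0348]
blk [0.457  0.2975 0.036 ] [0.4566 0.297  0.0388]
v [0.638 0.277 0.061] [0.6378 0.2769 0.0614]
v [0.5644 0.378  0.061 ] [0.5635 0.3771 0.0646]
dish [0.6626 0.1684 0.02  ] [0.6681 0.1695 0.0033]
tape [0.344  0.3739 0.018 ] [0.3449 0.3777 0.002 ]
knob [ 0.5533 -0.1859  0.13  ] [ 0.5534 -0.186   0.1295]
knobw [ 0.5533 -0.1859  0.13  ] [ 0.5534 -0.186   0.1295]
```

View pics/t1.png

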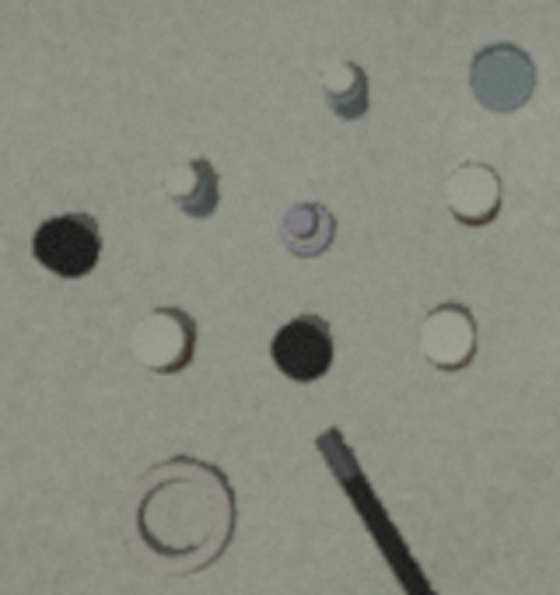

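View pics/t2.png

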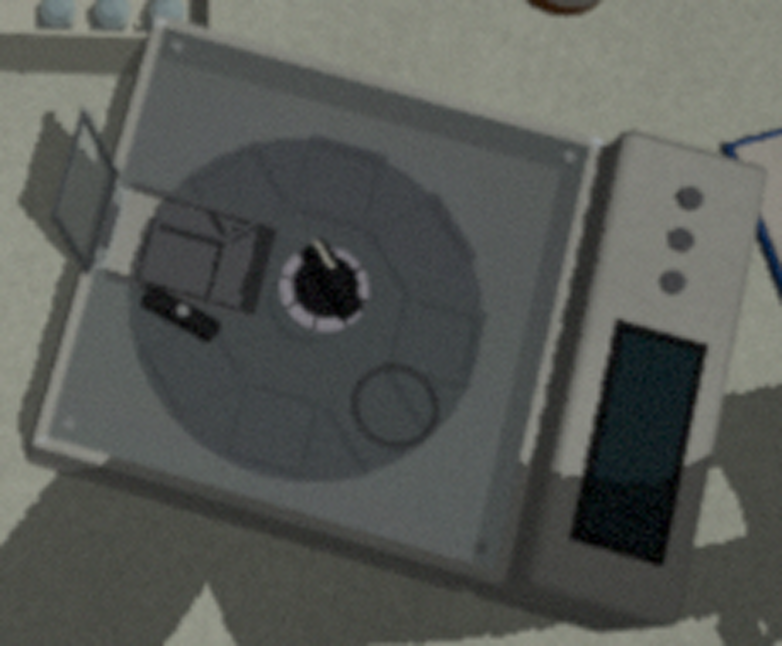

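View pics/s1.png

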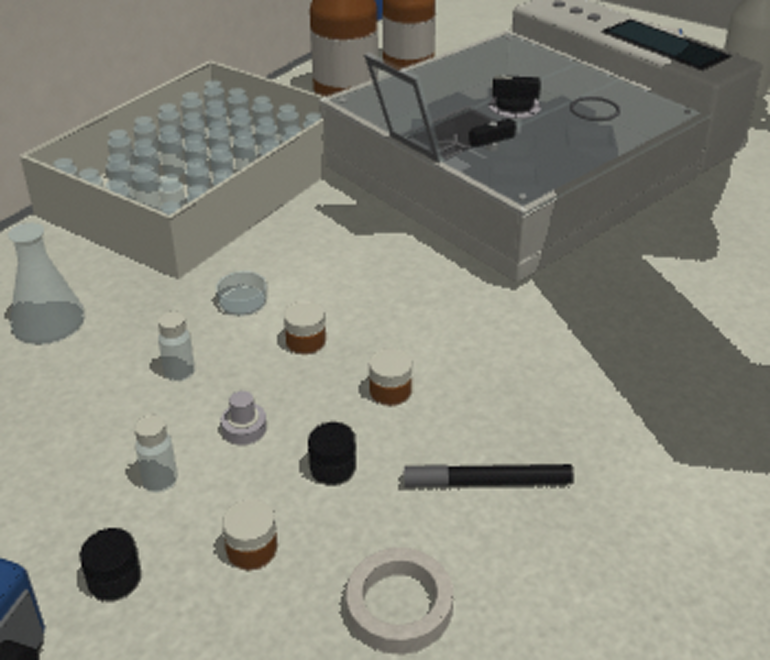

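Run:
```python
from h import *
t=viewer.camera('top');s=viewer.camera('side')
for f,c,b,k in [('c1',t,(315,100,500,290),4),('c2',s,(230,90,430,230),4)]:
    crop(c,f+'.png',*b,k)
S=[(362.4,118.8),(477.6,151.2),(451.8,266.5),(330.6,229.4)]
P=np.array([onplane(t,u,v,.096) for u,v in S]);print(P.round(4));A=P.mean(0);print(A)
for i in range(4): d=P[(i+1)%4]-P[i];print(np.linalg.norm(d).round(4),np.degrees(np.arctan2(d[1],d[0])).round(2))
rg=onplane(t,310+395/3.4,105+405/3.4,.096);d=rg-A;print('ring',rg,np.linalg.norm(d),np.degrees(np.arctan2(d[1],d[0])))
tb=onplane(t,310+183/3.4,105+312/3.4,.124);d=tb-A;print('tb',tb,np.linalg.norm(d[:2]),np.degrees(np.arctan2(d[1],d[0])))
print(viewer.camera('top')['image'][180:195,400:412].mean(2).astype(int))
```

```text
[[ 0.7293 -0.0922  0.096 ]
 [ 0.6567 -0.3624  0.096 ]
 [ 0.3846 -0.29    0.096 ]
 [ 0.4593 -0.0191  0.096 ]]
[ 0.55749618 -0.19091709  0.096     ]
0.2797 -105.04
0.2816 165.11
0.281 74.59
0.2797 -15.16
ring [ 0.4787011  -0.23608398  0.096     ] 0.09082242501225322 -150.17781660231742
tb [ 0.53131949 -0.09015833  0.124     ] 0.10410353909933943 104.56325015909965
[[ 10  13  15  19  69 116  97  49  48  85 102 113]
 [ 15  16   6  16  40 100 110  81  44  29  58  86]
 [  2   8   4  12  31  66 105 109  69  25  22  40]
 [ 10  16  12   3  11  28  67  98  71  25  12  15]
 [ 15   7   2   2  11  12  28  38  25  13  13   8]
 [ 12  11   5   8   6  12  18  21  16  12  12  18]
 [ 20  11  17  14   5  14   8  10   9  18  11   8]
 [ 15  20  10   7   1   4  12  22  15  13  22  21]
 [ 15  18  14  13  12   4   9  10  13  19  10  15]
 [ 10  18  13  12  13   2  14  18  21  14  20  14]
 [ 23  16  17  12  15  10  13   9   2  14  13  17]
 [ 13   6  24  16  11  10   4  12  16  17  15  16]
 [ 18  13  19  19  18  13   4  16   6   9  18  20]
 [ 18  10  22  13  11  17  17   0   4   2   5  18]
 [ 17  20  16  13  16  15  15  11   9   7  17  21]]
```

View pics/c1.png

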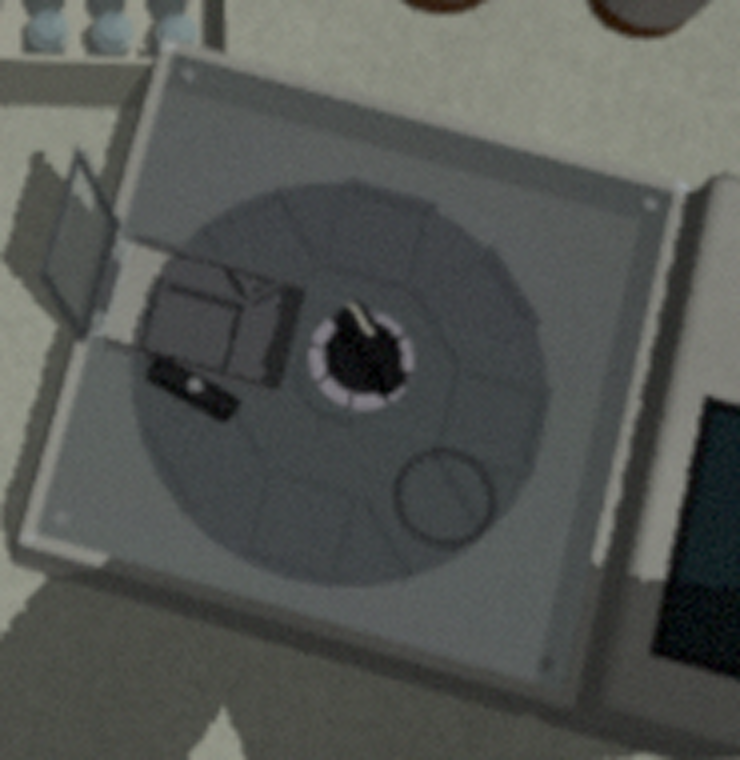

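View pics/c2.png

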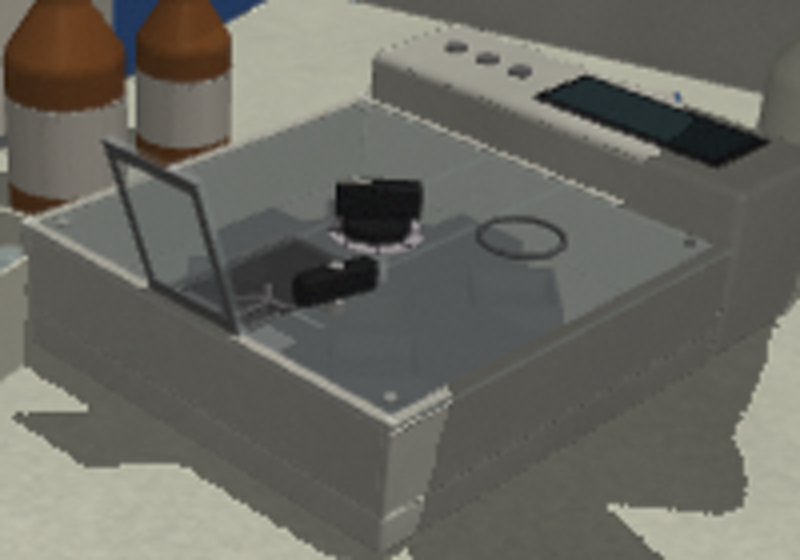

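```bash
cat >> h.py <<'E'
def cloud(c):
    h,w=c['range_z'].shape;u,v=np.meshgrid(np.arange(w),np.arange(h));z=c['range_z'];K=c['K'];E=c['extrinsics']
    q=np.stack([(u-K[0,2])/K[0,0]*z,-(v-K[1,2])/K[1,1]*z,-z],-1)-E[:3,3]
    return q@E[:3,:3]
def blobs(c,lo=.02,hi=.075,zt=.036):
    P=cloud(c);m=((P[...,2]>lo)&(P[...,2]<hi)&(c['range_z']>0)&(P[...,0]>.3)&(P[...,0]<.75)&(P[...,1]>.08)&(P[...,1]<.55)).astype(np.uint8)
    m=cv2.morphologyEx(m,cv2.MORPH_OPEN,np.ones((3,3),np.uint8))
    n,l,st,ce=cv2.connectedComponentsWithStats(m)
    out=[]
    for i in range(1,n):
        if st[i,4]<25: continue
        k=l==i; out.append((ce[i].round(1),st[i,4],P[k].mean(0).round(4),P[k][:,2].max().round(3),c['image'][k].mean(0).round(0),onplane(c,*ce[i],zt).round(4)))
    return out
E
python3 - <<'E'
from h import *
for n in ['top','side']:
    c=viewer.camera(n);print(n)
    for b in blobs(c,*( (.026,.075) if n=='top' else (.005,.075))): print(*b)
t=viewer.camera('top'); A=np.array([.5575,-.1909]);
for z in(.108,.132): print(proj(t,[[*A,z]]))
a,b=[onplane(t,u,v,.132)[:2] for u,v in((402.5,176),(408,183))];print(a,b,np.degrees(np.arctan2(*(a-b)[::-1])), [np.degrees(np.arctan2(*(q-A)[::-1])) for q in(a,b)])
a,b=[onplane(t,u,v,.124)[:2] for u,v in((352.5,192.5),(374.2,203))];print(a,b,np.linalg.norm(a-b),np.degrees(np.arctan2(*(a-b)[::-1])))
E
```

```text
top
[270.5 117.2] 291 [0.7446 0.1291 0.0512] 0.075 [90. 92. 83.] [0.7508 0.1297 0.036 ]
[207.1 154.4] 125 [0.6418 0.2805 0.0531] 0.067 [120. 124. 115.] [0.6473 0.2834 0.036 ]
[ 98.3 184.5] 282 [0.558  0.5393 0.0514] 0.075 [29. 35. 46.] [0.5616 0.5454 0.036 ]
[162.9 183.5] 136 [0.5651 0.3826 0.0526] 0.066 [119. 122. 114.] [0.5693 0.3869 0.036 ]
[244.1 184.4] 185 [0.5733 0.1878 0.0367] 0.043 [147. 147. 134.] [0.5735 0.1878 0.036 ]
[195.5 193.4] 55 [0.5468 0.3052 0.0368] 0.042 [119. 117. 121.] [0.5469 0.3053 0.036 ]
[126.8 199.5] 200 [0.5263 0.4716 0.0353] 0.041 [38. 39. 37.] [0.5262 0.4714 0.036 ]
[237.  226.6] 198 [0.4685 0.1995 0.0365] 0.043 [149. 149. 136.] [0.4686 0.1995 0.036 ]
[154.5 227.2] 200 [0.4605 0.3977 0.0365] 0.044 [146. 147. 134.] [0.4606 0.3978 0.036 ]
[194.7 229.8] 200 [0.4573 0.3006 0.0361] 0.044 [42. 43. 40.] [0.4573 0.3006 0.036 ]
side
[183.2 201.6] 857 [0.7467 0.1336 0.0409] 0.075 [125. 123. 112.] [0.7525 0.1288 0.036 ]
[198. 227.] 123 [0.6812 0.1623 0.0136] 0.022 [137. 142. 135.] [0.6598 0.184  0.036 ]
[200.1 237.3] 117 [0.6532 0.1879 0.0134] 0.022 [125. 134. 132.
[... 553 characters left out ...]
5.5] 597 [0.3506 0.252  0.013 ] 0.018 [48. 48. 48.] [0.3413 0.2708 0.036 ]
[203.2 341.9] 641 [0.4574 0.4046 0.0285] 0.038 [141. 133. 116.] [0.4529 0.409  0.036 ]
[139.8 355.4] 698 [0.5221 0.4777 0.0287] 0.039 [25. 25. 26.] [0.5169 0.4811 0.036 ]
[270.9 371.9] 1208 [0.3417 0.3835 0.0155] 0.021 [151. 146. 135.] [0.3333 0.3964 0.036 ]
[103.  377.9] 254 [0.5224 0.5421 0.0488] 0.075 [60. 65. 71.] [0.532  0.5375 0.036 ]
[[406.74253218 188.60026198]]
[[409.41821726 186.01926031]]
[ 0.58027763 -0.17594718] [ 0.56438992 -0.18790076] 36.9570413951341 [np.float64(33.28368020862404), np.float64(23.523893686586906)]
[ 0.54034232 -0.06475034] [ 0.51774056 -0.11329795] 0.05355099699030035 65.03526254695022
```

```bash
cat >> h.py <<'E'
A=np.array([.5575,-.1909]);RY=74.9
ry=np.array([np.cos(np.radians(RY)),np.sin(np.radians(RY))]);rx=np.array([ry[1],-ry[0]])
def rd(x,y): return A+rx*x+ry*y
def go(p,az=None,o=None):
    o=o or get_obs();M=R.from_rotvec(o['tool_rot']).as_matrix();a=np.degrees(np.arctan2(M[1,2],M[0,2]))
    print('t%.2f at'%o['time'],o['position'].round(4),'az %.1f'%a,'tilt',M[:2,1].round(4),'grip %.4f'%o['grip_width'],'q',o['qpos'].round(2),'F',o['wrist_force'].round(1))
    s=M.T@(np.asarray(p)-o['position'])*1000
    print('shift mm',s.round(1),'norm %.0f'%np.linalg.norm(s))
    if az is not None: t=(az-a+180)%360-180; print('turn about y: %.1f'%-t); c=np.radians(-t);print('  shift after turn', (R.from_rotvec([0,c,0]).as_matrix().T@s).round(1))
E
python3 -c "
from h import *
go([.546,.304,.2],75)"
```

```text
t0.55 at [ 0.2638 -0.5665  0.2503] az 25.0 tilt [0. 0.] grip 0.0854 q [-1.15  0.42  1.63  0.    1.09 -0.02] F [-0.  -0.4  0.4]
shift mm [-670.1   50.3  623.2] norm 917
turn about y: -50.0
  shift after turn [ 47.2  50.3 913.9]
```

Emit:
apply_moves:
  motion:
    - [[-28,0,26],[0,0,0],45]
    - [[-28,0,26],[0,0,0],45]
    - [[-28,0,26],[0,0,0],45]
    - [[-28,0,26],[0,0,0],45]
    - [[-28,0,26],[0,0,0],45]
    - [[-28,0,26],[0,0,0],45]
    - [[-28,0,26],[0,0,0],45]
    - [[-28,0,26],[0,0,0],45]
    - [[-28,0,26],[0,0,0],45]
    - [[-28,0,26],[0,0,0],45]
    - [[-28,0,26],[0,0,0],45]
    - [[-28,0,26],[0,0,0],45]

```text
time: 1.55
position: [0.4051, -0.1285, 0.2507]
tool_rot: [-1.384, 0.882, -0.883]
wrist_force: [1.6, 0.0, 0.2]
grip_width: 0.0451
```

Emit:
apply_moves:
  motion:
    - [[-28,0,26],[0,0,0],45]
    - [[-28,0,26],[0,0,0],45]
    - [[-28,0,26],[0,0,0],45]
    - [[-28,0,26],[0,0,0],45]
    - [[-28,0,26],[0,0,0],45]
    - [[-28,0,26],[0,-7,0],45]
    - [[-28,0,26],[0,0,0],45]

```text
time: 2.13
position: [0.4835, 0.1275, 0.2507]
tool_rot: [-1.424, 0.783, -0.785]
wrist_force: [1.2, -1.4, 0.6]
grip_width: 0.0452
```

```bash
python3 -c "
from h import *
go([.546,.304,.2],75)"
```

```text
t2.13 at [0.4835 0.1275 0.2507] az 32.3 tilt [0.0014 0.0002] grip 0.0452 q [ 0.23  0.24  1.9  -0.    1.    1.24] F [ 1.2 -1.4  0.6]
shift mm [-115.8   50.8  147.2] norm 194
turn about y: -42.7
  shift after turn [ 14.6  50.8 186.7]
```

Emit:
apply_moves:
  motion:
    - [[0,0,0],[0,-7,0],45]
    - [[0,0,0],[0,-7,0],45]
    - [[0,0,0],[0,-7,0],45]
    - [[0,0,0],[0,-7,0],45]
    - [[0,0,0],[0,-7,0],45]
    - [[0,0,36],[0,-7,0],45]
    - [[2,10,36],[0,0,0],45]
    - [[2,10,36],[0,0,0],45]
    - [[2,10,30],[0,0,0],45]
    - [[0,0,0],[0,0,0],45]

```text
time: 2.97
position: [0.5317, 0.2592, 0.2188]
tool_rot: [-1.559, 0.217, -0.218]
wrist_force: [-1.3, -0.0, -0.5]
grip_width: 0.0451
```

Run:
```python
from h import *
go([.546,.304,.2],75)
c=shot('wrist','w1.png'); print(get_obs()['time'])
```

```text
t2.97 at [0.5317 0.2592 0.2188] az 74.1 tilt [0.0002 0.0012] grip 0.0451 q [0.43 0.41 1.73 0.   1.   0.71] F [-1.3 -0.  -0.5]
shift mm [ 1.5 18.8 47. ] norm 51
turn about y: -0.9
  shift after turn [ 2.2 18.8 47. ]
3.0167
```

View pics/w1.png

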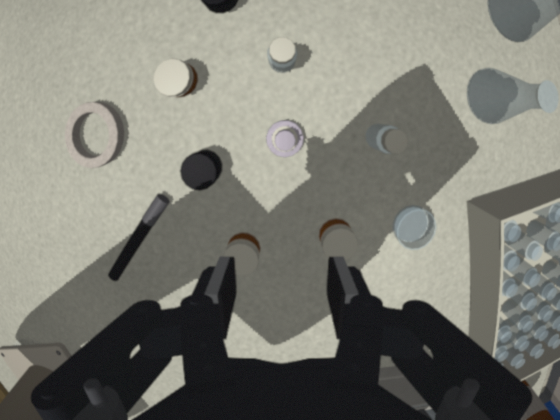

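```bash
cat >> h.py <<'E'
def wray(c,u,v):
    K=c['K'];dx=(u-K[0,2]);dy=(v-K[1,2]);r=np.hypot(dx,dy);th=r/K[0,0]
    d=np.array([np.sin(th)*dx/max(r,1e-9),-np.sin(th)*dy/max(r,1e-9),-np.cos(th)])
    T=c['tool_from_camera'];o=c['o'];M=R.from_rotvec(o['tool_rot']).as_matrix()
    return o['position']+M@T[:3,3], M@T[:3,:3]@d
def wplane(c,u,v,z):
    p,d=wray(c,u,v);return p+d*(z-p[2])/d[2]
E
python3 - <<'E'
from h import *
c=shot('wrist','w1b.png')
for n,u,v,z in [('refk',286,140,.036),('refdisc',285,138,.014),('jA',340,240,.036),('jB',243,252,.036),('jC',174,77,.036)]: print(n,wplane(c,u,v,z).round(4))
crop(c,'w1c.png',230,90,350,190,5)
E
```

```text
refk [0.5478 0.3033 0.036 ]
refdisc [0.5472 0.3035 0.014 ]
jA [0.5741 0.1905 0.036 ]
jB [0.4739 0.2051 0.036 ]
jC [0.4626 0.3942 0.036 ]
```

View pics/w1c.png

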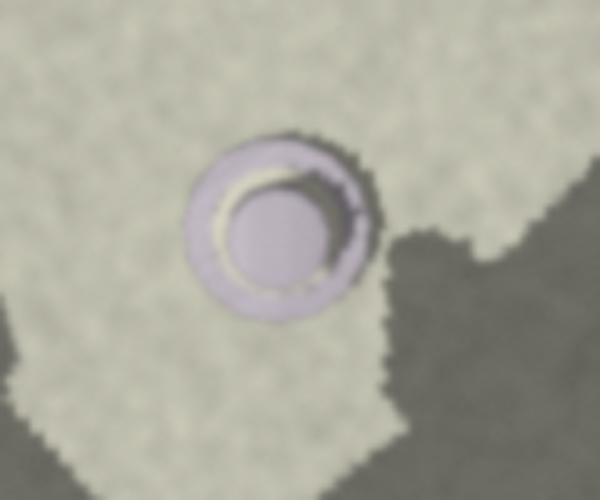

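Run:
```python
from h import *
c=shot('wrist','w1d.png')
print(wplane(c,285.8,137.6,.036),wplane(c,285.6,135.8,.014))
go([.5477,.305,.036],75)
```

```text
[0.54774491 0.30402861 0.036     ] [0.5478675  0.30402665 0.014     ]
t3.12 at [0.5302 0.2549 0.22  ] az 74.0 tilt [-0.0009 -0.0006] grip 0.0452 q [ 0.43  0.41  1.74 -0.    1.    0.71] F [ 0.4 -0.5 -0.1]
shift mm [  3.1 184.   53.2] norm 192
turn about y: -1.0
  shift after turn [  4.1 184.   53.1]
```

Emit:
apply_moves:
  motion:
    - [[1,20,20],[0,0,0],45]
    - [[1,20,20],[0,0,0],45]
    - [[1,20,13],[0,0,0],45]
    - [[0,30,0],[0,0,0],45]
    - [[0,30,0],[0,0,0],45]
    - [[0,30,0],[0,0,0],45]
    - [[0,20,0],[0,0,0],45]
    - [[0,12,0],[0,0,0],45]
    - [[0,0,0],[0,0,0],45]

```text
time: 3.87
position: [0.5468, 0.3032, 0.0364]
tool_rot: [-1.562, 0.223, -0.218]
wrist_force: [-1.0, -0.7, 1.4]
grip_width: 0.0446
```

Run:
```python
from h import *
go([.5477,.3045,.036],75)
c=shot('wrist','w2.png')
```

```text
t3.87 at [0.5468 0.3032 0.0364] az 73.9 tilt [-0.0036 -0.002 ] grip 0.0446 q [ 0.49  0.72  1.72 -0.    0.71  0.77] F [-1.  -0.7  1.4]
shift mm [0.5 0.4 1.5] norm 2
turn about y: -1.1
  shift after turn [0.6 0.4 1.4]
```

View pics/w2.png

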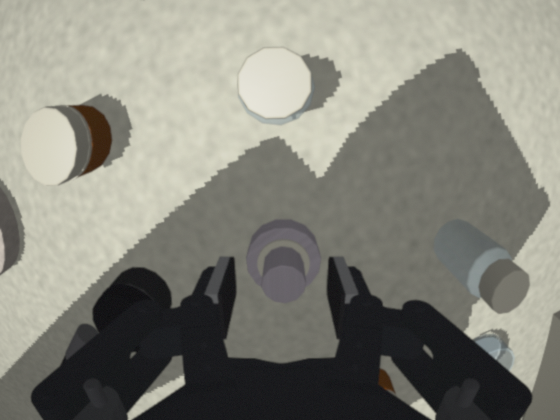

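Emit:
apply_moves:
  motion:
    - [[0,-2,1],[0,0,0],30]
    - [[0,0,0],[0,0,0],10]
    - [[0,0,0],[0,0,0],10]
    - [[0,0,0],[0,0,0],10]
    - [[0,0,0],[0,0,0],10]
  newtons: 60

```text
time: 4.33
position: [0.5499, 0.3066, 0.0429]
tool_rot: [-1.557, 0.217, -0.222]
wrist_force: [-0.4, -1.2, 6.3]
grip_width: 0.0171
```

Run:
```python
from h import *
go([*rd(0,92),.16],-15.1)
c=shot('wrist','w3.png')
```

```text
t4.33 at [0.5499 0.3066 0.0429] az 74.0 tilt [0.0036 0.0017] grip 0.0171 q [ 0.49  0.71  1.71 -0.    0.72  0.77] F [-0.4 -1.2  6.3]
shift mm [-1340.4   118.3 91511.9] norm 91522
turn about y: 89.1
  shift after turn [-91521.7    118.3    136.6]
```

View pics/w3.png

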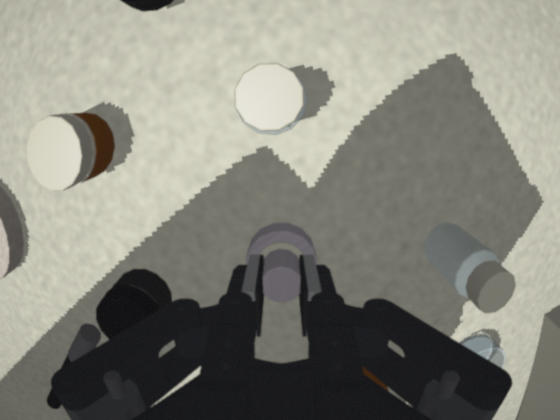

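Emit:
apply_moves:
  motion:
    - [[0,-6,0],[0,0,0],10]
    - [[0,-12,0],[0,0,0],10]
    - [[0,-20,0],[0,0,0],10]
    - [[0,-30,0],[0,0,0],10]
    - [[0,0,0],[0,0,0],10]
    - [[0,0,0],[0,0,0],10]

```text
time: 4.88
position: [0.5499, 0.3068, 0.1115]
tool_rot: [-1.556, 0.216, -0.223]
wrist_force: [0.1, -0.8, -1.1]
grip_width: 0.0172
```

Run:
```python
from h import *
go([*rd(0,.092),.16],-15.1)
c=shot('wrist','w4.png');t=shot('side','s4.png')
```

```text
t4.88 at [0.5499 0.3068 0.1115] az 74.0 tilt [0.0047 0.0025] grip 0.0172 q [0.49 0.6  1.7  0.   0.83 0.77] F [ 0.1 -0.8 -1.1]
shift mm [ 143.4  -49.3 -384.1] norm 413
turn about y: 89.1
  shift after turn [386.4 -49.3 137.2]
```

View pics/w4.png

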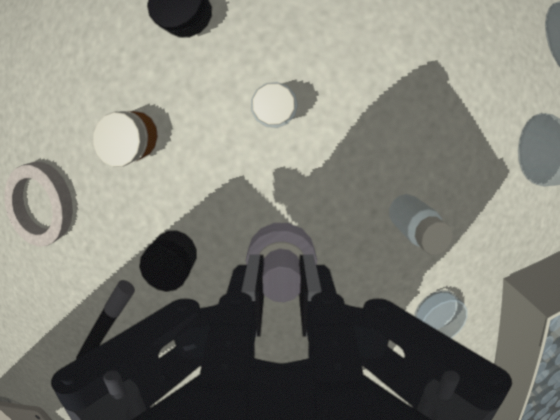

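View pics/s4.png

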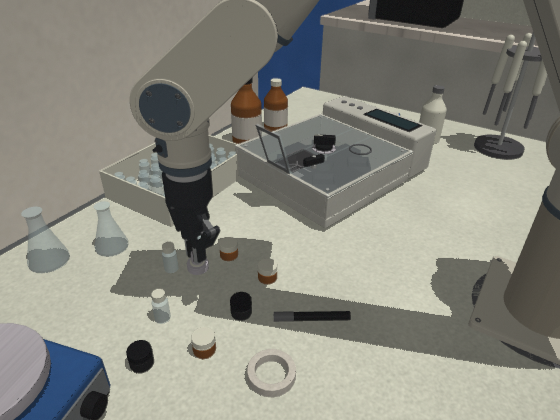

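Emit:
apply_moves:
  motion:
    - [[0,-14,0],[0,7,0],10]
    - [[0,-14,0],[0,7,0],10]
    - [[0,-14,0],[0,7,0],10]
    - [[0,-14,0],[0,7,0],10]
    - [[0,-14,0],[0,7,0],10]
    - [[0,-14,0],[0,7,0],10]
    - [[0,-14,0],[0,7,0],10]
    - [[0,-14,0],[0,7,0],10]
    - [[0,-14,0],[0,7,0],10]
    - [[0,-14,0],[0,7,0],10]
    - [[0,-14,0],[0,7,0],10]
    - [[0,0,0],[0,7,0],10]

```text
time: 5.98
position: [0.5491, 0.3064, 0.2641]
tool_rot: [-1.116, 1.34, -1.341]
wrist_force: [1.7, 0.1, -1.2]
grip_width: 0.0171
```

Run:
```python
from h import *
go([*rd(0,.092),.26],-15.1)
```

```text
t5.98 at [0.5491 0.3064 0.2641] az -10.4 tilt [0.0019 0.001 ] grip 0.0171 q [0.49 0.41 1.61 0.   1.12 2.24] F [ 1.7  0.1 -1.2]
shift mm [396.    3.7 105.4] norm 410
turn about y: 4.7
  shift after turn [385.9   3.7 137.7]
```

Emit:
apply_moves:
  motion:
    - [[36,0,9.5],[0,0,0],10]
    - [[36,0,9.5],[0,0,0],10]
    - [[36,0,9.5],[0,0,0],10]
    - [[36,0,9.5],[0,0,0],10]
    - [[36,0,9.5],[0,0,0],10]
    - [[36,0,9.5],[0,0,0],10]
    - [[36,0,9.5],[0,0,0],10]
    - [[36,0,9.5],[0,0,0],10]
    - [[36,0,9.5],[0,0,0],10]
    - [[36,0,9.5],[0,0,0],10]
    - [[36,0,9.5],[0,4.5,0],10]
    - [[0,0,0],[0,0,0],10]

```text
time: 6.98
position: [0.582, -0.1077, 0.2612]
tool_rot: [-1.076, 1.399, -1.4]
wrist_force: [0.3, 0.2, -0.9]
grip_width: 0.0171
```

Emit:
apply_moves:
  motion:
    - [[0,20,0],[0,0,0],10]
    - [[0,20,0],[0,0,0],10]
    - [[0,20,0],[0,0,0],10]
    - [[0,0,0],[0,0,0],10]
    - [[0,0,0],[0,0,0],10]

```text
time: 7.4
position: [0.5811, -0.1016, 0.2007]
tool_rot: [-1.082, 1.397, -1.391]
wrist_force: [0.2, -0.3, -0.6]
grip_width: 0.017
```

Run:
```python
from h import *
go([*rd(0,.092),.12],-15.1)
c=shot('wrist','w5.png');t=shot('top','t5.png')
crop(c,'w5c.png',100,100,460,370,2.2)
```

```text
t7.40 at [ 0.5811 -0.1016  0.2007] az -14.5 tilt [-0.0042  0.0009] grip 0.0170 q [-0.19  0.43  1.74  0.    0.97  1.63] F [ 0.2 -0.3 -0.6]
shift mm [ 0.3 80.7  0.8] norm 81
turn about y: 0.6
  shift after turn [ 0.3 80.7  0.8]
```

View pics/w5c.png

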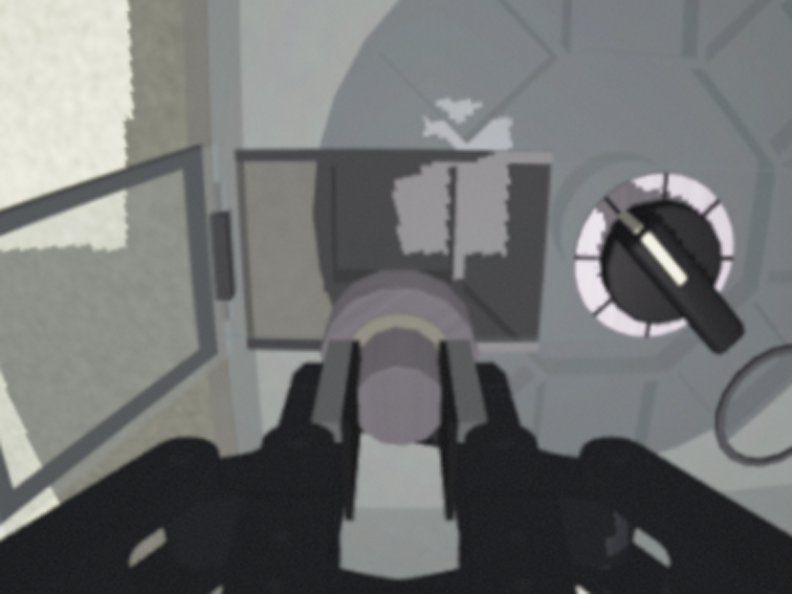

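View pics/t5.png

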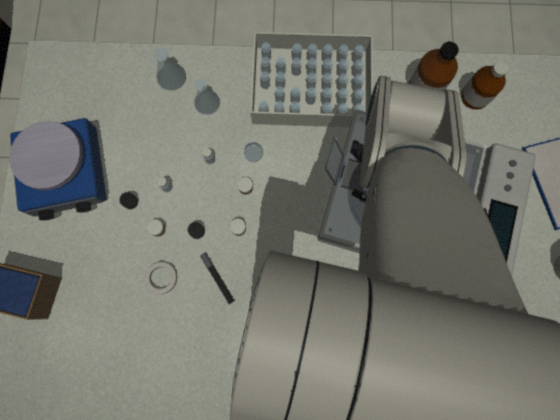

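```bash
cat >> h.py <<'E'
def tord(p): d=np.asarray(p)[:2]-A; return np.array([d@rx,d@ry])*1000
E
python3 - <<'E'
from h import *
c=viewer.camera('wrist');c['o']=get_obs()
for u,v in [(207.7,168.2),(350.9,168.2),(344.5,258.2),(212.7,258.2)]: print(tord(wplane(c,u,v,.096)).round(1))
z=c['o']['position'][2]
print('tcp',tord(c['o']['position']),'knobtop',tord(wplane(c,280.9,284,z-.007)),'disc', tord(wplane(c,100+402/2.2,100+340/2.2,z-.029)))
# turret knob dial centre
print('dial',tord(wplane(c,100+654/2.2,100+255/2.2,.108)))
E
```

```text
[ 36.4 146.3]
[37.5 41.8]
[-34.6  41.5]
[-35.8 146.5]
tcp [ 1.5012123  92.44483595] knobtop [ 0.41617193 92.47983669] disc [ 5.22243553 91.58858458]
dial [5.04917497 6.35985333]
```

Emit:
apply_moves:
  motion:
    - [[0,20,0],[0,0,0],10]
    - [[0,20,0],[0,0,0],10]
    - [[0,20,-0.5],[0,0,0],10]
    - [[0,15,0],[0,0,0],10]
    - [[0,15,0],[0,0,0],10]
    - [[0,0,0],[0,0,0],10]
    - [[0,0,0],[0,0,0],10]

```text
time: 8.13
position: [0.5821, -0.102, 0.1128]
tool_rot: [-1.078, 1.393, -1.393]
wrist_force: [-0.2, -0.2, -2.0]
grip_width: 0.0169
```

Run:
```python
from h import *
go([*rd(0,.092),.092],-15.1)
c=shot('wrist','w6.png');t=shot('side','s6.png')
crop(c,'w6c.png',100,100,460,370,2.2);crop(t,'s6c.png',200,90,430,240,3.4)
```

```text
t8.13 at [ 0.5821 -0.102   0.1128] az -14.5 tilt [0. 0.] grip 0.0169 q [-0.19  0.56  1.79  0.    0.8   1.63] F [-0.2 -0.2 -2. ]
shift mm [ 0.3 20.8 -0.6] norm 21
turn about y: 0.6
  shift after turn [ 0.3 20.8 -0.6]
```

View pics/w6c.png

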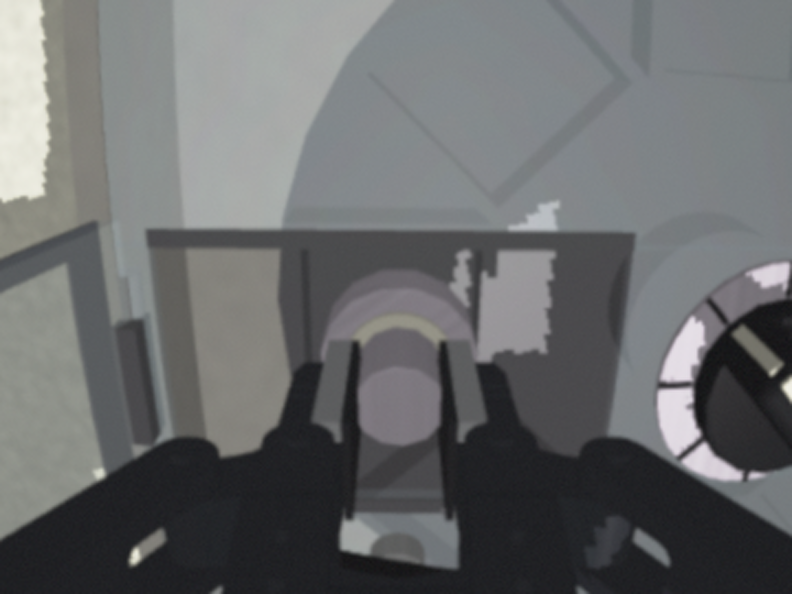

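View pics/s6c.png

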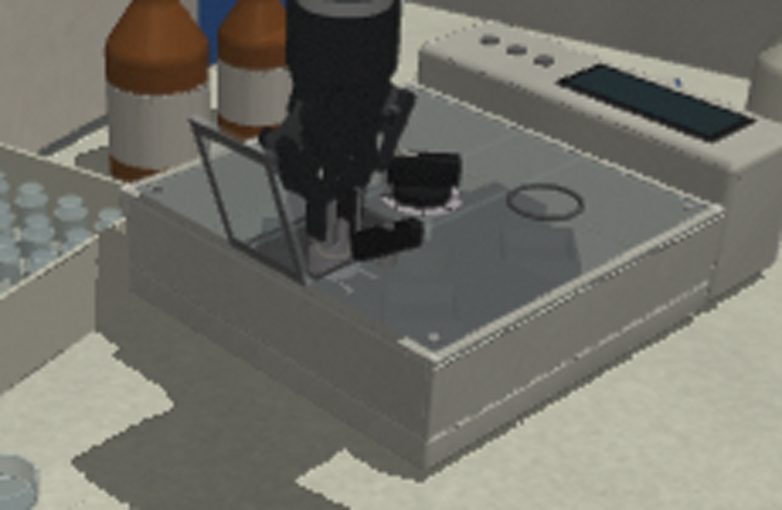

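Run:
```python
from h import *
c=viewer.camera('wrist');c['o']=get_obs()
f=lambda x,y:(100+x/2.2,100+y/2.2)
for n,x,y,z in [('wL',305,250,.062),('wR',480,250,.062),('wR2',480,340,.062),('pL',165,300,.096),('pR',628,300,.096),('wLout',290,250,.062)]: print(n,tord(wplane(c,*f(x,y),z)).round(1))
z=c['o']['position'][2];print('tcp',tord(c['o']['position']),z)
print('disc edges',tord(wplane(c,*f(322,340),z-.029)),tord(wplane(c,*f(477,340),z-.029)), 'knobtop',tord(wplane(c,*f(400,406),z-.007)))
```

```text
wL [ 19.8 116.6]
wR [20.2 71.3]
wR2 [-5.4 70. ]
pL [ 18.7 144. ]
pR [19.8 41.8]
wLout [ 19.7 120.6]
tcp [ 1.45503896 92.28869938] 0.11392512213658212
disc edges [  4.91990329 110.26333527] [ 5.28128727 73.76542853] knobtop [8.79777046e-02 9.18982232e+01]
```

Emit:
apply_moves:
  motion:
    - [[-1,8,0],[0,0,0],10]
    - [[0,8,0],[0,0,0],10]
    - [[0,4,0],[0,0,0],10]
    - [[0,0,0],[0,0,0],10]

```text
time: 8.62
position: [0.5812, -0.1009, 0.091]
tool_rot: [-1.08, 1.395, -1.392]
wrist_force: [-0.7, -0.4, -0.9]
grip_width: 0.0169
```

Run:
```python
from h import *
go([*rd(0,.092),.092],-15.1)
```

```text
t8.62 at [ 0.5812 -0.1009  0.091 ] az -14.5 tilt [-0.0021  0.0004] grip 0.0169 q [-0.19  0.59  1.79 -0.    0.76  1.63] F [-0.7 -0.4 -0.9]
shift mm [ 1.1 -1.   0.5] norm 2
turn about y: 0.6
  shift after turn [ 1.1 -1.   0.5]
```

Not in contact yet; a little lower, then release.

Emit:
apply_moves:
  motion:
    - [[0,2,0],[0,0,0],10]
    - [[0,0,0],[0,0,0],10]

```text
time: 8.78
position: [0.5819, -0.1011, 0.0899]
tool_rot: [-1.079, 1.394, -1.393]
wrist_force: [0.5, -0.1, -1.0]
grip_width: 0.0169
```

Emit:
apply_moves:
  motion:
    - [[0,0,0],[0,0,0],25]
    - [[0,0,0],[0,0,0],40]
    - [[0,0,0],[0,0,0],40]
    - [[0,-6,0],[0,0,0],40]
    - [[0,-16,0],[0,0,0],40]
    - [[0,-25,0],[0,0,0],40]
    - [[0,-30,0],[0,0,0],40]
    - [[0,-30,0],[0,0,0],40]
    - [[0,0,0],[0,0,0],40]

```text
time: 9.53
position: [0.5855, -0.1017, 0.2039]
tool_rot: [-1.071, 1.385, -1.399]
wrist_force: [1.5, 0.2, 0.1]
grip_width: 0.04
```

Run:
```python
from h import *
go([*A,.2],29.9)
c=shot('wrist','w7.png');crop(c,'w7c.png',100,100,460,370,2.2)
```

```text
t9.53 at [ 0.5855 -0.1017  0.2039] az -14.5 tilt [ 0.0101 -0.0019] grip 0.0400 q [-0.19  0.43  1.74  0.    0.96  1.63] F [1.5 0.2 0.1]
shift mm [93.4  3.8 -4.8] norm 94
turn about y: -44.4
  shift after turn [ 63.3   3.8 -68.8]
```

View pics/w7c.png

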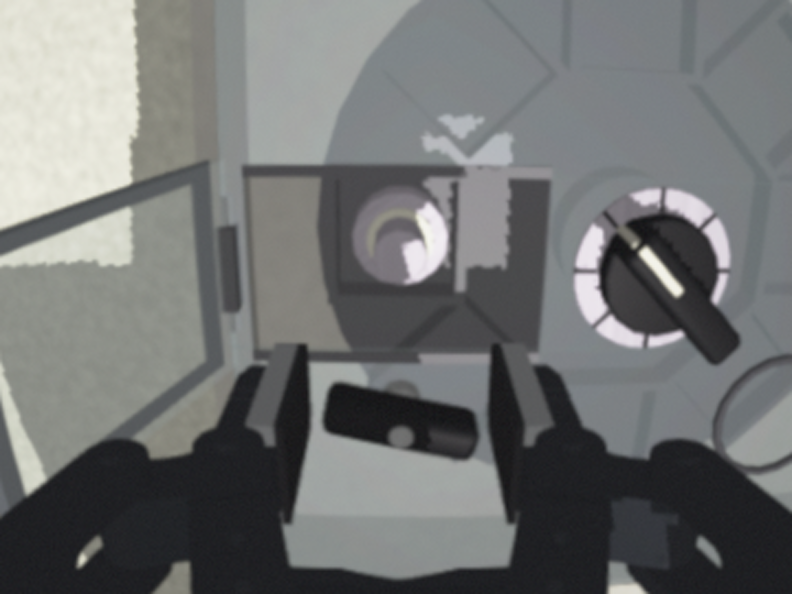

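Emit:
apply_moves:
  motion:
    - [[31,0,-1],[0,-7,0],40]
    - [[33,0,0],[0,-7,0],40]
    - [[25,0,0],[0,-7,0],40]
    - [[15,0,0],[0,-7,0],40]
    - [[0,0,0],[0,-7,0],40]
    - [[0,0,0],[0,-7,0],40]
    - [[0,0,0],[0,-2,0],40]
    - [[0,0,0],[0,0,0],40]

```text
time: 10.25
position: [0.5698, -0.2034, 0.1965]
tool_rot: [-1.41, 0.823, -0.821]
wrist_force: [0.2, 0.6, -0.1]
grip_width: 0.0401
```

Run:
```python
from h import *
go([*A,.14],29.9)
c=shot('wrist','w8.png');crop(c,'w8c.png',100,100,460,370,2.2)
```

```text
t10.25 at [ 0.5698 -0.2034  0.1965] az 29.5 tilt [-0.0015  0.0006] grip 0.0401 q [-0.36  0.46  1.71  0.    0.97  0.69] F [ 0.2  0.6 -0.1]
shift mm [-16.9  56.5  -4.5] norm 59
turn about y: -0.4
  shift after turn [-16.9  56.5  -4.4]
```

View pics/w8c.png

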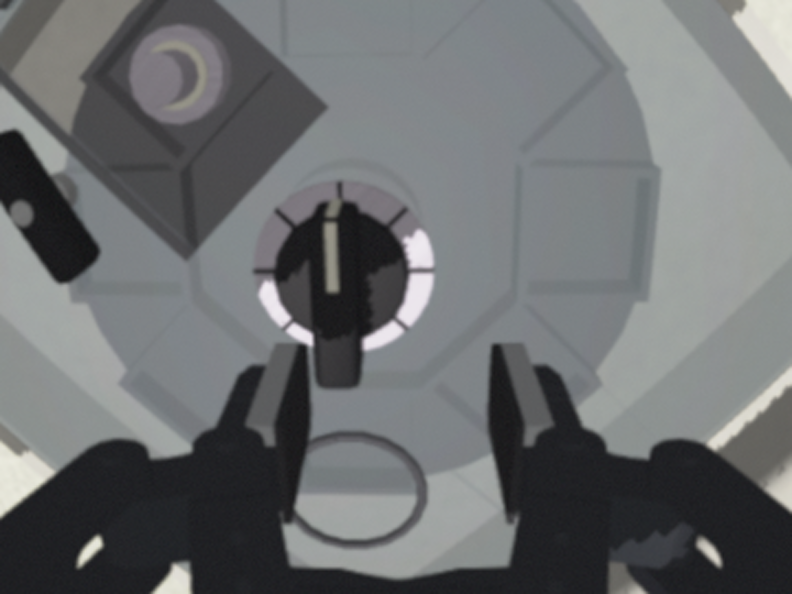

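Run:
```python
from h import *
c=viewer.camera('wrist');c['o']=get_obs()
f=lambda x,y:(100+x/2.2,100+y/2.2)
a,b=wplane(c,*f(338,205),.132),wplane(c,*f(337,383),.132);print(a,b,(a+b)/2,np.linalg.norm(a-b),np.degrees(np.arctan2(*(a-b)[1::-1])))
print('dial',wplane(c,*f(344,267),.1))
go([*((a+b)/2)[:2],.128])
```

```text
[ 0.58549425 -0.17506755  0.132     ] [ 0.53697422 -0.20021339  0.132     ] [ 0.56123424 -0.18764047  0.132     ] 0.054648938104544006 27.395762822810454
dial [ 0.55948785 -0.18818444  0.1       ]
t10.35 at [ 0.57   -0.2033  0.1967] az 29.4 tilt [-0.0011  0.0004] grip 0.0401 q [-0.36  0.46  1.71 -0.    0.97  0.7 ] F [ 0.7 -0.4  0. ]
shift mm [-17.9  68.8   0.1] norm 71
```

Emit:
apply_moves:
  motion:
    - [[-9,20,-1],[0,0,0],40]
    - [[-8.5,20,-1],[0,0,0],40]
    - [[0,20,0],[0,0,0],40]
    - [[0,8.5,0],[0,0,0],40]
    - [[0,0,0],[0,0,0],40]
    - [[0,0,0],[0,0,0],40]

```text
time: 10.85
position: [0.5604, -0.1893, 0.1289]
tool_rot: [-1.41, 0.823, -0.823]
wrist_force: [0.5, -0.0, 0.6]
grip_width: 0.04
```

Run:
```python
from h import *
go([.559,-.1893,.128],29.9)
c=shot('wrist','w9.png');crop(c,'w9c.png',100,100,460,370,2.2)
```

```text
t10.85 at [ 0.5604 -0.1893  0.1289] az 29.4 tilt [-0.0003  0.0001] grip 0.0400 q [-0.35  0.54  1.78 -0.    0.83  0.71] F [ 0.5 -0.   0.6]
shift mm [-0.7  0.9 -1.2] norm 2
turn about y: -0.5
  shift after turn [-0.7  0.9 -1.2]
```

View pics/w9c.png

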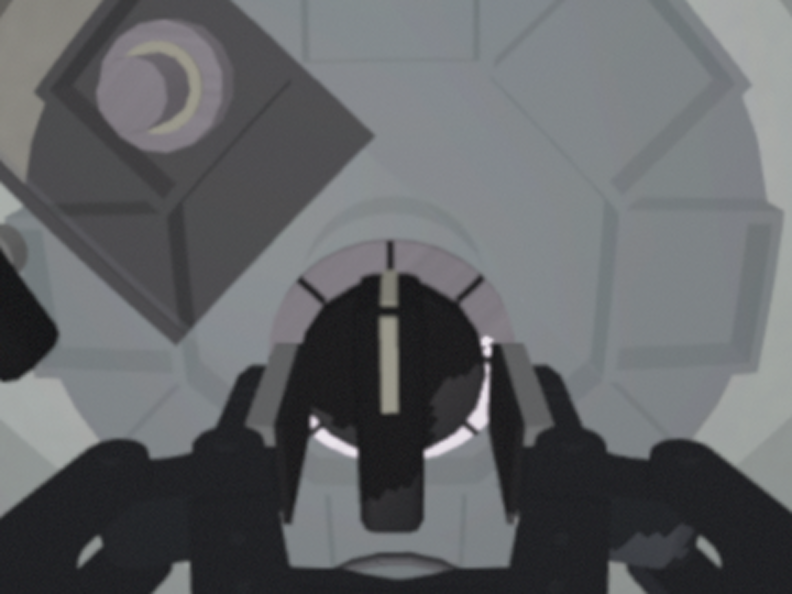

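Emit:
apply_moves:
  motion:
    - [[-1,0,0],[0,0,0],5]
    - [[0,0,0],[0,0,0],5]
    - [[0,0,0],[0,0,0],5]
    - [[0,0,0],[0,0,0],5]
    - [[0,0,0],[0,0,0],5]
  newtons: 50

```text
time: 11.32
position: [0.5597, -0.1876, 0.13]
tool_rot: [-1.409, 0.823, -0.823]
wrist_force: [-1.8, 4.5, 5.7]
grip_width: 0.0127
```

Emit:
apply_moves:
  motion:
    - [[0,0,0],[0,6.5,0],5]
    - [[0,0,0],[0,6.5,0],5]
    - [[0,0,0],[0,6.5,0],5]
    - [[0,0,0],[0,6.5,0],5]
    - [[0,0,0],[0,6.5,0],5]
    - [[0,0,0],[0,6.5,0],5]
    - [[0,0,0],[0,6.5,0],5]
    - [[0,0,0],[0,0,0],5]
    - [[0,0,0],[0,0,0],5]

```text
time: 12.07
position: [0.5599, -0.1889, 0.13]
tool_rot: [-1.065, 1.409, -1.412]
wrist_force: [-3.1, -2.4, 7.3]
grip_width: 0.013
```

Run:
```python
from h import *
go([.559,-.1893,.128],-15.1)
print(get_obs()['wrist_torque'])
c=shot('wrist','w10.png');crop(c,'w10c.png',0,0,560,420,1.4)
```

```text
t12.07 at [ 0.5599 -0.1889  0.13  ] az -15.9 tilt [ 0.001 -0.001] grip 0.0130 q [-0.35  0.53  1.78 -0.    0.83  1.5 ] F [-3.1 -2.4  7.3]
shift mm [ 0.6  2.  -0.7] norm 2
turn about y: -0.8
  shift after turn [ 0.6  2.  -0.8]
[-0.30324926  0.49456482  0.05224004]
```

View pics/w10c.png

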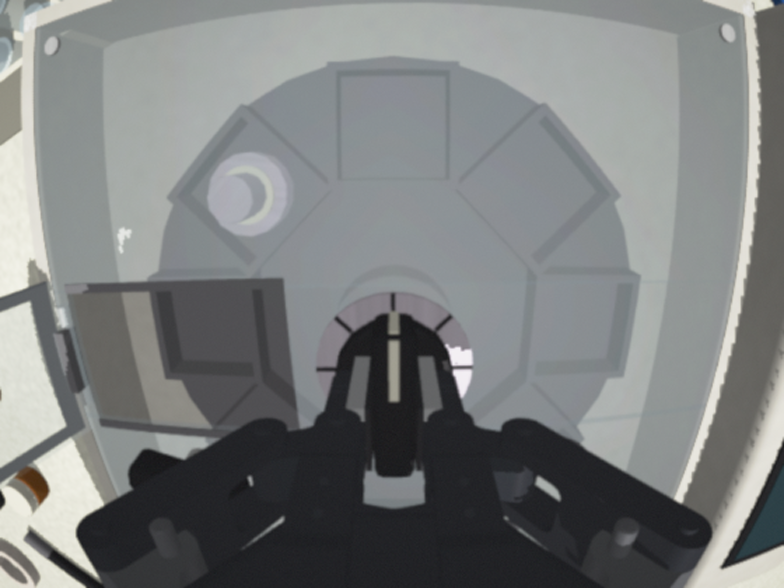

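Emit:
apply_moves:
  motion:
    - [[0,0,0],[0,0,0],40]
    - [[0,0,0],[0,0,0],40]
    - [[0,-20,0],[0,0,0],45]
    - [[0,-40,0],[0,0,0],50]
    - [[0,-40,0],[0,0,0],50]
    - [[0,-30,0],[0,0,0],50]
    - [[0,0,0],[0,0,0],50]

```text
time: 12.7
position: [0.5632, -0.1894, 0.2659]
tool_rot: [-1.057, 1.401, -1.418]
wrist_force: [0.7, -0.3, -0.1]
grip_width: 0.0502
```

Run:
```python
from h import *
c=viewer.camera('top')
for b in blobs(c,.026,.075): print(*b)
go([.574,.190,.2],70)
```

```text
[270.  117.3] 281 [0.7445 0.1306 0.0509] 0.075 [98. 99. 90.] [0.7506 0.1311 0.036 ]
[207.2 154.5] 130 [0.6418 0.2804 0.0525] 0.07 [129. 133. 124.] [0.6471 0.2832 0.036 ]
[ 98.3 186.1] 265 [0.554  0.5388 0.0514] 0.075 [33. 40. 51.] [0.5575 0.5449 0.036 ]
[162.9 183.5] 135 [0.5652 0.3827 0.0526] 0.066 [130. 133. 124.] [0.5694 0.3871 0.036 ]
[244.1 184.6] 193 [0.5729 0.1877 0.0364] 0.042 [157. 158. 144.] [0.573  0.1877 0.036 ]
[126.7 199.7] 202 [0.5258 0.4715 0.0363] 0.046 [42. 43. 40.] [0.5259 0.4716 0.036 ]
[237.1 226.7] 191 [0.4683 0.1994 0.0364] 0.042 [161. 162. 148.] [0.4684 0.1995 0.036 ]
[154.3 227.1] 188 [0.4606 0.3982 0.0365] 0.043 [159. 160. 146.] [0.4607 0.3983 0.036 ]
[194.7 229.7] 202 [0.4577 0.3006 0.0364] 0.044 [45. 47. 43.] [0.4577 0.3007 0.036 ]
t12.75 at [ 0.5618 -0.1889  0.2628] az -16.0 tilt [ 0.0075 -0.0025] grip 0.0499 q [-0.34  0.36  1.7   0.    1.08  1.5 ] F [-0.4  0.7 -0.6]
shift mm [-367.7   62.   -92.9] norm 384
turn about y: -86.0
  shift after turn [-118.6   62.   360.2]
```

Emit:
apply_moves:
  motion:
    - [[-37,0,-9],[0,0,0],55]
    - [[-37,0,-9],[0,0,0],55]
    - [[-37,0,-9],[0,0,0],55]
    - [[-37,0,-9],[0,0,0],55]
    - [[-37,0,-9],[0,0,0],55]
    - [[-37,0,-9],[0,0,0],55]
    - [[-37,10,-9],[0,0,0],55]
    - [[-37,20,-9],[0,0,0],55]
    - [[-37,20,-9],[0,0,0],55]
    - [[-35,20,-10],[0,0,0],55]
    - [[0,20,0],[0,0,0],55]
    - [[0,0,0],[0,0,0],55]

```text
time: 13.75
position: [0.5701, 0.1894, 0.1647]
tool_rot: [-1.075, 1.414, -1.408]
wrist_force: [-1.6, -0.4, -0.6]
grip_width: 0.0549
```

Run:
```python
from h import *
go([.573,.188,.1])
c=shot('wrist','w11.png');crop(c,'w11c.png',100,100,460,370,2.2)
```

```text
t13.75 at [0.5701 0.1894 0.1647] az -15.8 tilt [-0.0084 -0.0024] grip 0.0549 q [0.3  0.5  1.74 0.   0.91 2.15] F [-1.6 -0.4 -0.6]
shift mm [ 0.2 64.7  3.6] norm 65
```

View pics/w11c.png

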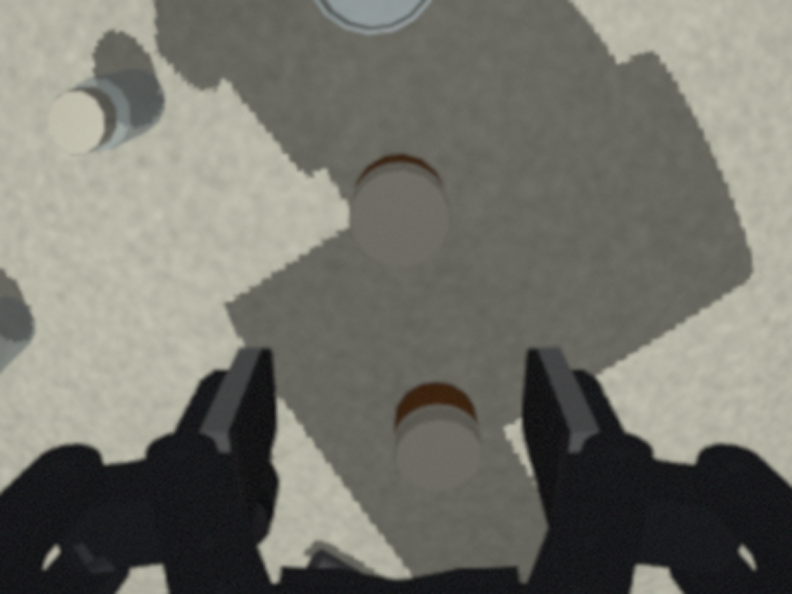

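Run:
```python
from h import *
c=viewer.camera('wrist');c['o']=get_obs()
p=wplane(c,100+400/2.2,100+216/2.2,.036);print(p);go([*p[:2],.038])
```

```text
[0.57720402 0.1853906  0.036     ]
t13.85 at [0.5725 0.1878 0.1685] az -16.0 tilt [-0.0036 -0.0013] grip 0.0550 q [ 0.3   0.49  1.73 -0.    0.92  2.15] F [ 0.1 -0.4  0.5]
shift mm [  0.7 130.5   5.6] norm 131
```

Emit:
apply_moves:
  motion:
    - [[0,30,3],[0,0,0],55]
    - [[0,35,0],[0,0,0],55]
    - [[0,35,0],[0,0,0],55]
    - [[0,20,0],[0,0,0],55]
    - [[0,9,0],[0,0,0],55]
    - [[0,0,0],[0,0,0],55]
    - [[0,0,0],[0,0,0],30]
    - [[0,0,0],[0,0,0],30]
    - [[0,0,0],[0,0,0],30]
    - [[0,0,0],[0,0,0],30]
  newtons: 60

```text
time: 14.68
position: [0.5782, 0.1875, 0.0433]
tool_rot: [-1.06, 1.41, -1.413]
wrist_force: [-0.6, -1.7, 7.4]
grip_width: 0.0351
```

Run:
```python
from h import *
go([.573,.188,.04])
c=shot('wrist','w12.png');crop(c,'w12c.png',100,100,460,370,2.2)
```

```text
t14.68 at [0.5782 0.1875 0.0433] az -16.0 tilt [0.0038 0.0009] grip 0.0351 q [ 0.29  0.69  1.76 -0.    0.69  2.14] F [-0.6 -1.7  7.4]
shift mm [ 0.9  3.3 -5.2] norm 6
```

View pics/w12c.png

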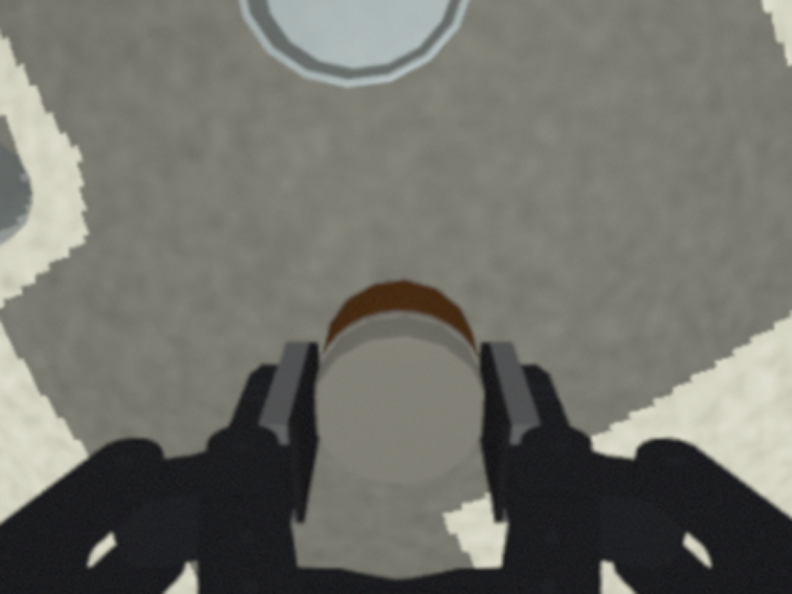

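Run:
```python
from h import *
c=viewer.camera('wrist');c['o']=get_obs()
p=wplane(c,100+400/2.2,100+410/2.2,.036);print(p);go(p)
go([*rd(0,.092),.26],-15.1)
```

```text
[0.57566309 0.18781372 0.036     ]
t14.78 at [0.5782 0.1875 0.0433] az -16.0 tilt [0.0037 0.0008] grip 0.0354 q [ 0.29  0.69  1.76 -0.    0.69  2.15] F [ 0.3 -1.   8. ]
shift mm [ 0.4  7.3 -2.5] norm 8
t14.78 at [0.5782 0.1875 0.0433] az -16.0 tilt [0.0037 0.0008] grip 0.0354 q [ 0.29  0.69  1.76 -0.    0.69  2.15] F [ 0.3 -1.   8. ]
shift mm [ 277.  -216.9   83.8] norm 362
turn about y: -0.9
  shift after turn [ 278.3 -216.9   79.3]
```

Emit:
apply_moves:
  motion:
    - [[0,-15,0],[0,0,0],30]
    - [[0,-35,0],[0,0,0],30]
    - [[0,-41,0],[0,0,0],30]
    - [[0,-41,0],[0,0,0],30]
    - [[0,-41,0],[0,0,0],30]
    - [[20,-41,6],[0,0,0],30]
    - [[35,-8,11],[0,0,0],30]
    - [[35,0,11],[0,0,0],30]
    - [[35,0,11],[0,0,0],30]
    - [[35,0,11],[0,0,0],30]
    - [[35,0,11],[0,0,0],30]

```text
time: 15.7
position: [0.5811, -0.0165, 0.2605]
tool_rot: [-1.062, 1.411, -1.413]
wrist_force: [0.9, 0.2, -0.1]
grip_width: 0.0357
```

Run:
```python
from h import *
go([*rd(0.0018,.093),.26],-15.1)
```

```text
t15.70 at [ 0.5811 -0.0165  0.2605] az -16.0 tilt [ 0.0018 -0.    ] grip 0.0357 q [-0.05  0.35  1.72  0.    1.07  1.8 ] F [ 0.9  0.2 -0.1]
shift mm [81.1  0.5 25.7] norm 85
turn about y: -0.9
  shift after turn [81.5  0.5 24.5]
```

Emit:
apply_moves:
  motion:
    - [[30,0,8],[0,0,0],30]
    - [[30,0,8],[0,0,0],30]
    - [[10,0,5],[0,0,0],30]
    - [[0,10,0],[0,-1,0],30]
    - [[0,25,0],[0,0,0],30]
    - [[0,25,0],[0,0,0],30]
    - [[0,0,0],[0,0,0],30]
    - [[0,0,0],[0,0,0],30]

```text
time: 16.37
position: [0.5813, -0.0868, 0.1982]
tool_rot: [-1.076, 1.402, -1.397]
wrist_force: [-0.8, -0.2, 0.3]
grip_width: 0.0353
```

Run:
```python
from h import *
go([*rd(0.0018,.093),.12],-15.1)
c=shot('wrist','w13.png');crop(c,'w13c.png',100,100,460,370,2.2)
```

```text
t16.37 at [ 0.5813 -0.0868  0.1982] az -15.0 tilt [-0.0031  0.0009] grip 0.0353 q [-0.17  0.43  1.75  0.    0.96  1.66] F [-0.8 -0.2  0.3]
shift mm [13.7 78.2  6.2] norm 80
turn about y: 0.1
  shift after turn [13.7 78.2  6.2]
```

View pics/w13c.png

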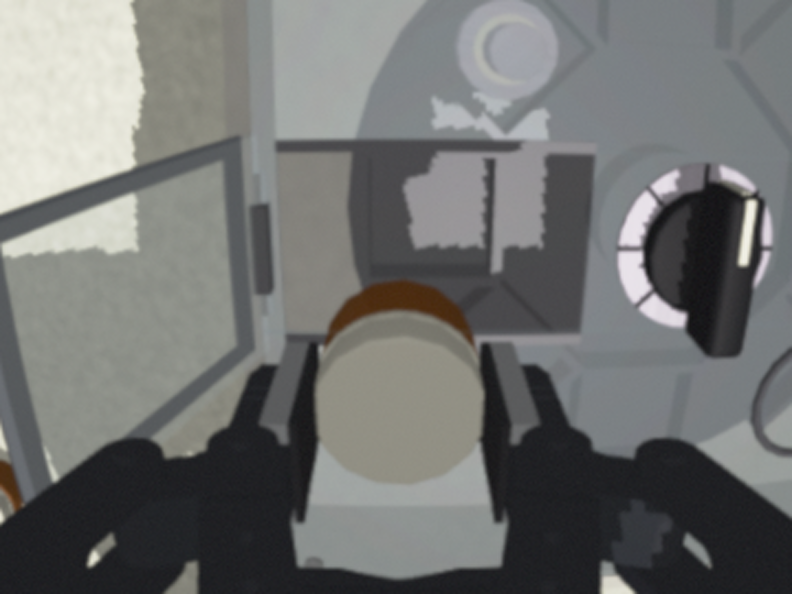

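Jar still held the same. Shift over and descend.

Emit:
apply_moves:
  motion:
    - [[14,0,6],[0,0,0],30]
    - [[0,15,0],[0,0,0],30]
    - [[0,25,0],[0,0,0],30]
    - [[0,25,0],[0,0,0],30]
    - [[0,18,0],[0,0,0],30]
    - [[0,0,0],[0,0,0],30]
    - [[0,0,0],[0,0,0],30]

```text
time: 17.0
position: [0.5849, -0.1035, 0.1169]
tool_rot: [-1.073, 1.399, -1.4]
wrist_force: [-0.2, 0.3, -0.2]
grip_width: 0.0355
```

Run:
```python
from h import *
go([*rd(0.0018,.093),.091],-15.1)
c=shot('wrist','w14.png');crop(c,'w14c.png',100,100,460,370,2.2)
```

```text
t17.00 at [ 0.5849 -0.1035  0.1169] az -15.0 tilt [ 0.0003 -0.0001] grip 0.0355 q [-0.2   0.56  1.78 -0.    0.81  1.64] F [-0.2  0.3 -0.2]
shift mm [-1.5 25.9 -1.9] norm 26
turn about y: 0.1
  shift after turn [-1.5 25.9 -1.9]
```

View pics/w14c.png

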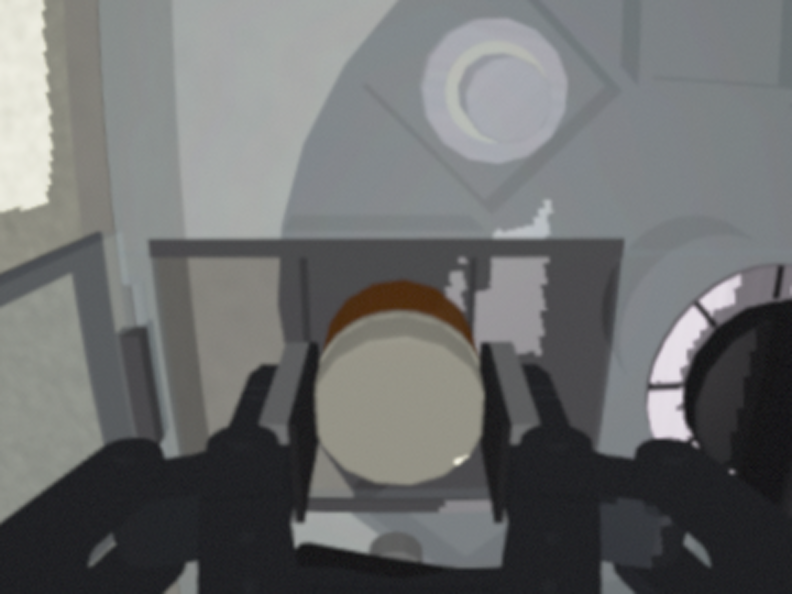

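Emit:
apply_moves:
  motion:
    - [[-2,8,-1.5],[0,0,0],30]
    - [[0,8,0],[0,0,0],30]
    - [[0,5,0],[0,0,0],30]
    - [[0,3,0],[0,0,0],30]
    - [[0,0,0],[0,0,0],30]
    - [[0,0,0],[0,0,0],30]

```text
time: 17.55
position: [0.5834, -0.1008, 0.092]
tool_rot: [-1.074, 1.4, -1.4]
wrist_force: [0.2, -0.5, -0.8]
grip_width: 0.0352
```

Run:
```python
from h import *
go([*rd(0.0018,.093),.091],-15.1)
c=shot('wrist','w15.png');crop(c,'w15c.png',100,100,460,370,2.2)
```

```text
t17.55 at [ 0.5834 -0.1008  0.092 ] az -15.0 tilt [-0.0004  0.0001] grip 0.0352 q [-0.19  0.59  1.79  0.    0.76  1.64] F [ 0.2 -0.5 -0.8]
shift mm [0.7 1.  0.3] norm 1
turn about y: 0.1
  shift after turn [0.7 1.  0.3]
```

View pics/w15c.png

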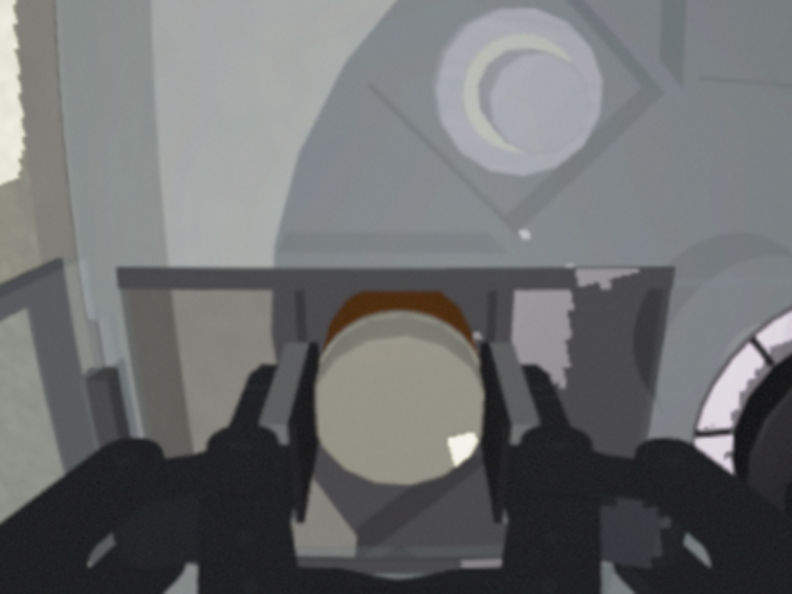

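Emit:
apply_moves:
  motion:
    - [[0,2,0],[0,0,0],30]
    - [[0,0,0],[0,0,0],30]
    - [[0,0,0],[0,0,0],48]
    - [[0,0,0],[0,0,0],50]
    - [[0,0,0],[0,0,0],50]
    - [[0,-6,0],[0,0,0],50]
    - [[0,-16,0],[0,0,0],50]
    - [[0,-25,0],[0,0,0],50]
    - [[0,-30,0],[0,0,0],50]
    - [[0,-20,0],[0,0,0],50]

```text
time: 18.43
position: [0.5841, -0.1009, 0.1899]
tool_rot: [-1.072, 1.398, -1.401]
wrist_force: [0.2, 0.4, 0.5]
grip_width: 0.05
```

Run:
```python
from h import *
go([.5595,-.1885,.2],-15.1)
c=shot('wrist','w16.png');crop(c,'w16c.png',100,100,460,370,2.2)
```

```text
t18.43 at [ 0.5841 -0.1009  0.1899] az -15.0 tilt [ 0.0021 -0.0004] grip 0.0500 q [-0.19  0.45  1.75  0.    0.94  1.64] F [0.2 0.4 0.5]
shift mm [ 90.9 -10.1  -1. ] norm 92
turn about y: 0.1
  shift after turn [ 90.9 -10.1  -0.9]
```

View pics/w16c.png

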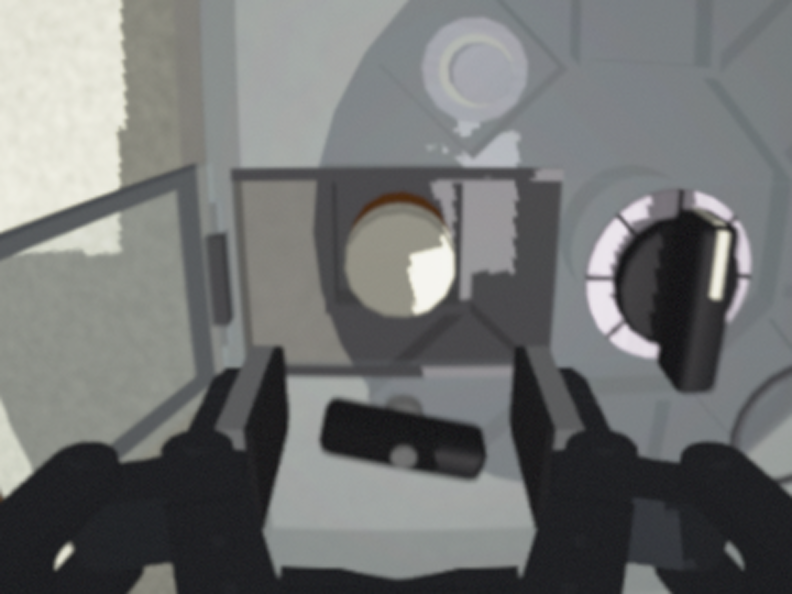

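Emit:
apply_moves:
  motion:
    - [[31,0,0],[0,0,0],40]
    - [[31,0,0],[0,0,0],40]
    - [[29,0,-1],[0,0,0],40]
    - [[0,20,0],[0,0,0],40]
    - [[0,25,0],[0,0,0],40]
    - [[0,16,0],[0,0,0],40]
    - [[0,0,0],[0,0,0],40]
    - [[0,0,0],[0,0,0],40]

```text
time: 19.15
position: [0.5588, -0.1887, 0.1263]
tool_rot: [-1.073, 1.4, -1.4]
wrist_force: [-0.1, -0.2, -1.1]
grip_width: 0.0402
```

Run:
```python
from h import *
go([.5595,-.1885,.129],-15.1)
c=shot('wrist','w17.png');crop(c,'w17c.png',100,100,460,370,2.2)
```

```text
t19.15 at [ 0.5588 -0.1887  0.1263] az -15.0 tilt [-0.0001 -0.    ] grip 0.0402 q [-0.35  0.54  1.78 -0.    0.82  1.49] F [-0.1 -0.2 -1.1]
shift mm [-0.4 -2.7  0.6] norm 3
turn about y: 0.1
  shift after turn [-0.4 -2.7  0.6]
```

View pics/w17c.png

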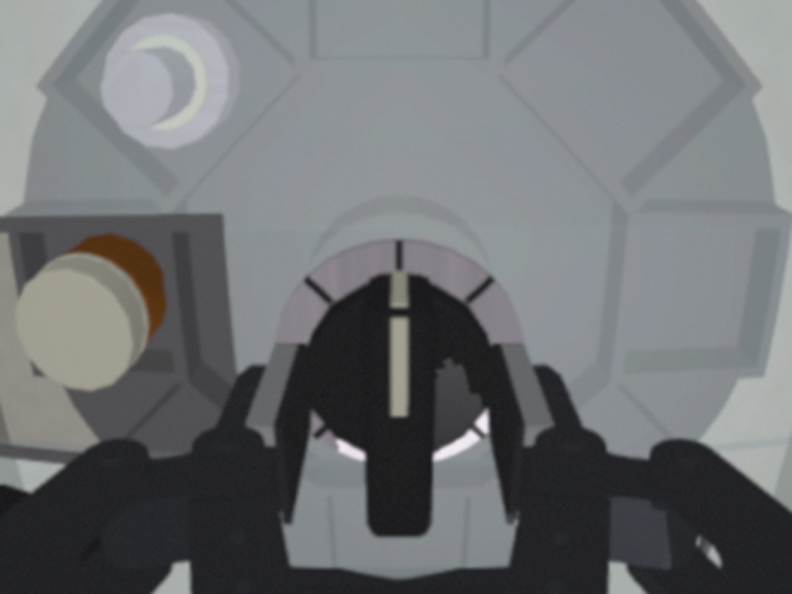

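Well centred. Grip and turn one click.

Emit:
apply_moves:
  motion:
    - [[0,-2,0.5],[0,0,0],5]
    - [[0,0,0],[0,0,0],5]
    - [[0,0,0],[0,0,0],5]
    - [[0,0,0],[0,0,0],5]
    - [[0,0,0],[0,6.5,0],5]
    - [[0,0,0],[0,6.5,0],5]
    - [[0,0,0],[0,6.5,0],5]
    - [[0,0,0],[0,6.5,0],5]
    - [[0,0,0],[0,6.5,0],5]
    - [[0,0,0],[0,6.5,0],5]
    - [[0,0,0],[0,6.5,0],5]
    - [[0,0,0],[0,0,0],5]
  newtons: 50

```text
time: 20.2
position: [0.5589, -0.1898, 0.1289]
tool_rot: [-0.504, 1.935, -1.938]
wrist_force: [-5.0, -6.9, 7.1]
grip_width: 0.0128
```

Emit:
apply_moves:
  motion:
    - [[0,0,0],[0,0,0],5]
    - [[0,0,0],[0,0,0],40]
    - [[0,0,0],[0,0,0],40]
    - [[0,-20,0],[0,0,0],45]
    - [[0,-35,0],[0,-6,0],55]
    - [[0,-40,0],[0,-7,0],55]
    - [[0,-35,0],[0,-7,0],55]
    - [[0,0,0],[0,-7,0],55]
    - [[0,0,0],[0,-6,0],55]
    - [[0,0,0],[0,-6,0],55]
    - [[0,0,0],[0,-6,0],55]

```text
time: 21.12
position: [0.5594, -0.1882, 0.2584]
tool_rot: [-1.071, 1.402, -1.402]
wrist_force: [-0.2, 0.7, -0.1]
grip_width: 0.0549
```

Run:
```python
from h import *
c=shot('wrist','w18.png');
c=viewer.camera('top')
for b in blobs(c,.026,.075): print(*b)
go([.469,.1985,.25])
```

```text
[269.9 117.2] 286 [0.7445 0.1307 0.051 ] 0.075 [98. 99. 90.] [0.7507 0.1312 0.036 ]
[207.3 154.7] 131 [0.6415 0.2802 0.0519] 0.07 [127. 131. 122.] [0.6465 0.2829 0.036 ]
[ 98.3 185.9] 271 [0.5548 0.5391 0.0504] 0.075 [33. 40. 51.] [0.5581 0.5448 0.036 ]
[162.9 183.5] 136 [0.5651 0.3827 0.0525] 0.066 [129. 132. 123.] [0.5693 0.3869 0.036 ]
[126.8 199.7] 206 [0.5258 0.4715 0.0358] 0.043 [43. 44. 41.] [0.5257 0.4715 0.036 ]
[237.1 226.6] 196 [0.4684 0.1995 0.0366] 0.044 [160. 161. 147.] [0.4685 0.1995 0.036 ]
[154.5 227.4] 206 [0.46   0.3977 0.0364] 0.043 [157. 158. 144.] [0.4601 0.3979 0.036 ]
[194.8 229.7] 203 [0.4575 0.3004 0.0365] 0.043 [46. 46. 43.] [0.4576 0.3005 0.036 ]
t21.22 at [ 0.5594 -0.1882  0.2581] az -15.5 tilt [0.     0.0004] grip 0.0548 q [-0.34  0.36  1.7   0.    1.08  1.5 ] F [-1.2 -0.2  0.3]
shift mm [-348.6    8.2 -190.1] norm 397
```

View pics/w18.png

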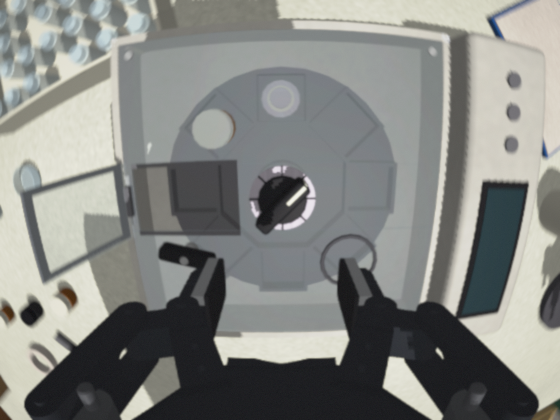

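Emit:
apply_moves:
  motion:
    - [[-32,0,-17],[0,0,0],55]
    - [[-32,0,-17],[0,0,0],55]
    - [[-32,0,-17],[0,0,0],55]
    - [[-32,0,-17],[0,0,0],55]
    - [[-32,0,-17],[0,0,0],55]
    - [[-32,0,-17],[0,0,0],55]
    - [[-32,0,-17],[0,0,0],55]
    - [[-32,20,-17],[0,0,0],55]
    - [[-32,20,-17],[0,0,0],55]
    - [[-32,20,-17],[0,0,0],55]
    - [[-29,20,-19],[0,0,0],55]
    - [[0,20,0],[0,0,0],55]

```text
time: 22.22
position: [0.4693, 0.2031, 0.1574]
tool_rot: [-1.067, 1.406, -1.405]
wrist_force: [0.2, 0.0, -0.8]
grip_width: 0.0545
```

Emit:
apply_moves:
  motion:
    - [[0,0,0],[0,0,0],55]
    - [[0,0,0],[0,0,0],55]

```text
time: 22.38
position: [0.4699, 0.1983, 0.1575]
tool_rot: [-1.071, 1.408, -1.407]
wrist_force: [-0.8, -0.6, -0.1]
grip_width: 0.0554
```

Run:
```python
from h import *
go([.470,.199,.04])
c=shot('wrist','w19.png');crop(c,'w19c.png',100,100,460,370,2.2)
```

```text
t22.38 at [0.4699 0.1983 0.1575] az -15.6 tilt [-0.0025 -0.001 ] grip 0.0554 q [ 0.38  0.39  1.95 -0.    0.8   2.22] F [-0.8 -0.6 -0.1]
shift mm [ -0.9 117.5   0.2] norm 117
```

View pics/w19c.png

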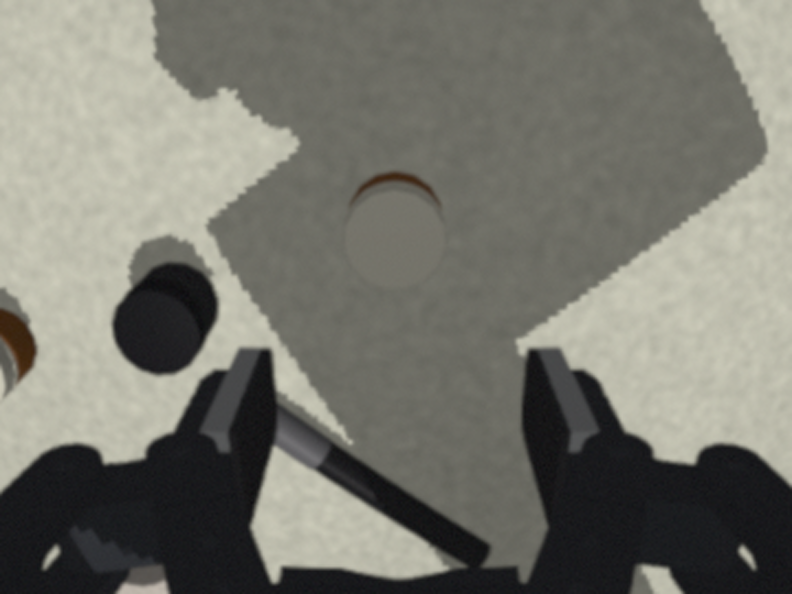

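Run:
```python
from h import *
c=viewer.camera('wrist');c['o']=get_obs()
p=wplane(c,100+395/2.2,100+240/2.2,.036);print(p);go([*p[:2],.040])
```

```text
[0.47117511 0.19923991 0.036     ]
t22.48 at [0.4715 0.1979 0.1591] az -15.7 tilt [0.0011 0.0004] grip 0.0548 q [ 0.37  0.39  1.94 -0.    0.8   2.22] F [-0.2 -0.1  0.5]
shift mm [ -1.1 119.1  -0.8] norm 119
```

Emit:
apply_moves:
  motion:
    - [[-1,30,0],[0,0,0],55]
    - [[0,35,0],[0,0,0],55]
    - [[0,30,0],[0,0,0],55]
    - [[0,16,0],[0,0,0],55]
    - [[0,8,0],[0,0,0],55]
    - [[0,0,0],[0,0,0],55]
    - [[0,0,0],[0,0,0],30]
    - [[0,0,0],[0,0,0],30]
    - [[0,0,0],[0,0,0],30]
    - [[0,0,0],[0,0,0],30]
  newtons: 60

```text
time: 23.32
position: [0.4723, 0.1995, 0.041]
tool_rot: [-1.065, 1.404, -1.406]
wrist_force: [0.9, -2.9, 8.2]
grip_width: 0.0354
```

Run:
```python
from h import *
c=shot('wrist','w20.png');crop(c,'w20c.png',100,100,460,370,2.2)
go([*rd(0.0018,.093),.26],-15.1)
```

```text
t23.37 at [0.4723 0.1995 0.041 ] az -15.5 tilt [0.0032 0.001 ] grip 0.0355 q [ 0.38  0.61  1.98 -0.    0.55  2.22] F [ 0.7 -2.7  8.2]
shift mm [ 259.9 -218.9  188.3] norm 388
turn about y: -0.4
  shift after turn [ 261.3 -218.9  186.3]
```

View pics/w20c.png

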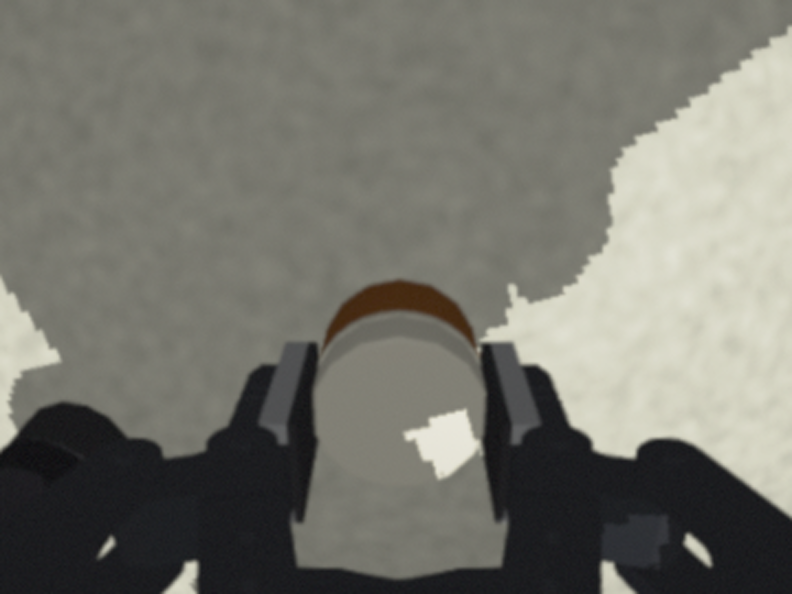

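Emit:
apply_moves:
  motion:
    - [[0,-15,0],[0,0,0],30]
    - [[0,-35,0],[0,0,0],30]
    - [[0,-41,0],[0,0,0],30]
    - [[0,-41,0],[0,0,0],30]
    - [[0,-41,0],[0,0,0],30]
    - [[10,-38,7],[0,0,0],30]
    - [[30,-9,22],[0,0,0],30]
    - [[30,0,22],[0,0,0],30]
    - [[30,0,22],[0,0,0],30]
    - [[30,0,22],[0,0,0],30]
    - [[30,0,22],[0,0,0],30]
    - [[30,0,22],[0,0,0],30]

```text
time: 24.37
position: [0.5544, -0.0227, 0.2605]
tool_rot: [-1.067, 1.405, -1.407]
wrist_force: [-0.1, -0.3, -0.9]
grip_width: 0.0358
```

Emit:
apply_moves:
  motion:
    - [[30,0,22],[0,0,0],30]
    - [[30,0,22],[0,0,0],30]
    - [[10,0,5],[0,0,0],30]
    - [[0,0,0],[0,0,0],30]

```text
time: 24.7
position: [0.5831, -0.1044, 0.26]
tool_rot: [-1.066, 1.407, -1.41]
wrist_force: [0.0, 0.2, -0.9]
grip_width: 0.0351
```

Run:
```python
from h import *
go([*rd(0.0018,.093),.20],-15.1)
```

```text
t24.70 at [ 0.5831 -0.1044  0.26  ] az -15.7 tilt [ 0.0017 -0.0007] grip 0.0351 q [-0.2   0.36  1.7  -0.    1.08  1.65] F [ 0.   0.2 -0.9]
shift mm [-2.8 60.  -0.5] norm 60
turn about y: -0.6
  shift after turn [-2.8 60.  -0.5]
```

Emit:
apply_moves:
  motion:
    - [[-2,20,0],[0,-0.6,0],30]
    - [[0,35,0],[0,0,0],30]
    - [[0,35,0],[0,0,0],30]
    - [[0,30,0],[0,0,0],30]
    - [[0,22,0],[0,0,0],30]
    - [[0,0,0],[0,0,0],30]
    - [[0,0,0],[0,0,0],30]

```text
time: 25.28
position: [0.5822, -0.0985, 0.117]
tool_rot: [-1.076, 1.4, -1.397]
wrist_force: [0.4, -0.4, 0.6]
grip_width: 0.0357
```

Run:
```python
from h import *
go([*rd(0.0018,.093),.090],-15.1)
c=shot('wrist','w21.png');crop(c,'w21c.png',100,100,460,370,2.2)
```

```text
t25.28 at [ 0.5822 -0.0985  0.117 ] az -14.9 tilt [-0.0022  0.0007] grip 0.0357 q [-0.19  0.55  1.79  0.    0.81  1.64] F [ 0.4 -0.4  0.6]
shift mm [ 2.6 27.   2.1] norm 27
turn about y: 0.2
  shift after turn [ 2.6 27.   2.1]
```

View pics/w21c.png

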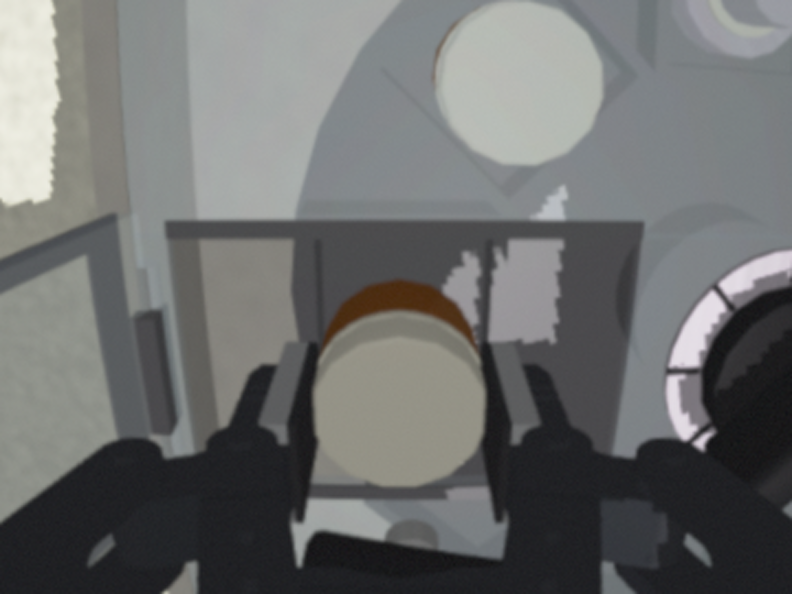

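Emit:
apply_moves:
  motion:
    - [[1.5,8,1.5],[0,0,0],30]
    - [[0,8,0],[0,0,0],30]
    - [[0,6,0],[0,0,0],30]
    - [[0,3,0],[0,0,0],30]
    - [[0,0,0],[0,0,0],30]
    - [[0,0,0],[0,0,0],30]

```text
time: 25.83
position: [0.584, -0.1016, 0.0921]
tool_rot: [-1.075, 1.399, -1.398]
wrist_force: [-0.2, 0.6, -0.3]
grip_width: 0.0356
```

Run:
```python
from h import *
go([*rd(0.0018,.093),.090],-15.1)
c=shot('wrist','w22.png');crop(c,'w22c.png',100,100,460,370,2.2)
```

```text
t25.83 at [ 0.584  -0.1016  0.0921] az -14.9 tilt [-0.0004  0.0001] grip 0.0356 q [-0.19  0.59  1.79  0.    0.76  1.64] F [-0.2  0.6 -0.3]
shift mm [ 0.2  2.1 -0.5] norm 2
turn about y: 0.2
  shift after turn [ 0.2  2.1 -0.5]
```

View pics/w22c.png

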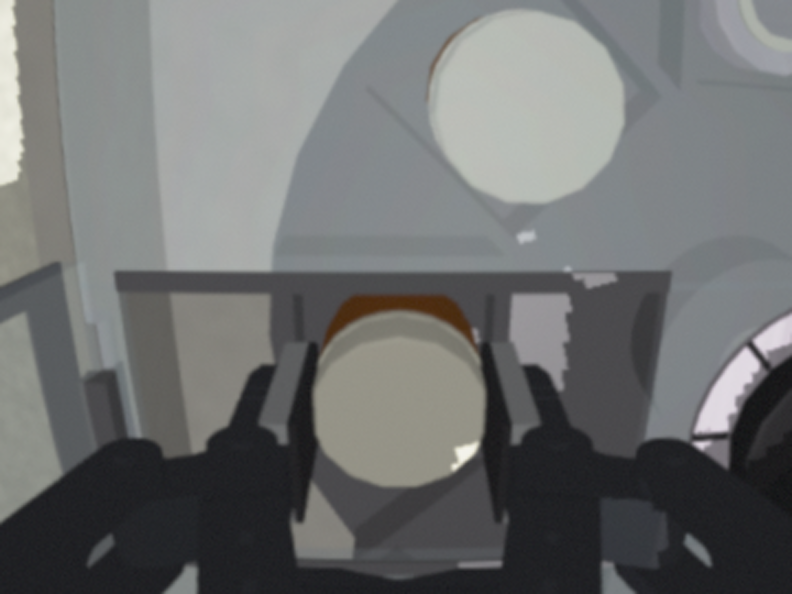

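Emit:
apply_moves:
  motion:
    - [[0,4,0],[0,0,0],30]
    - [[0,0,0],[0,0,0],30]
    - [[0,0,0],[0,0,0],48]
    - [[0,0,0],[0,0,0],50]
    - [[0,0,0],[0,0,0],50]
    - [[0,-6,0],[0,0,0],50]
    - [[0,-16,0],[0,0,0],50]
    - [[0,-30,0],[0,0,0],50]
    - [[0,-35,0],[0,0,0],40]
    - [[0,-25,0],[0,0,0],40]

```text
time: 26.72
position: [0.5847, -0.1016, 0.2031]
tool_rot: [-1.073, 1.397, -1.4]
wrist_force: [1.8, -0.3, 0.3]
grip_width: 0.0403
```

Run:
```python
from h import *
go([.5595,-.1885,.2],119.9)
c=shot('wrist','w23.png');crop(c,'w23c.png',100,100,460,370,2.2)
```

```text
t26.72 at [ 0.5847 -0.1016  0.2031] az -14.9 tilt [ 0.0019 -0.0004] grip 0.0403 q [-0.19  0.43  1.74  0.    0.97  1.64] F [ 1.8 -0.3  0.3]
shift mm [90.4  3.1 -1.9] norm 91
turn about y: -134.8
  shift after turn [-65.1   3.1 -62.8]
```

View pics/w23c.png

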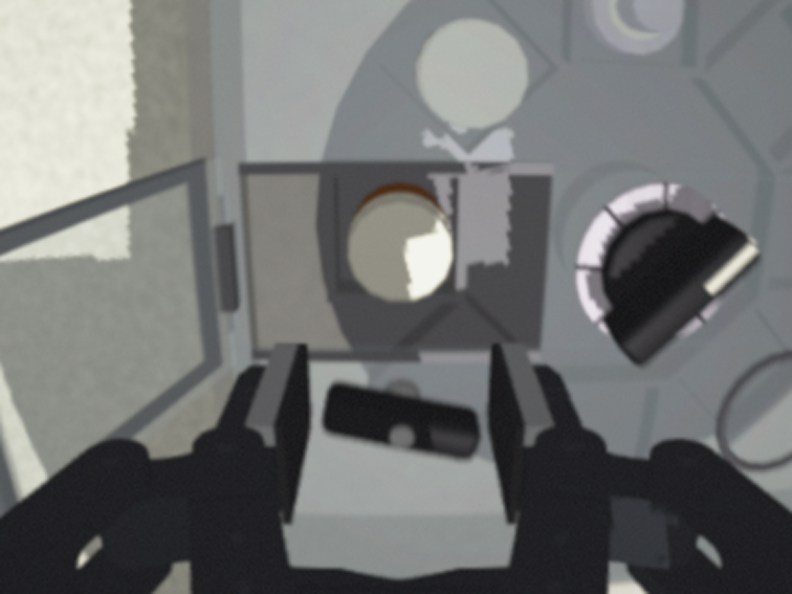

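Emit:
apply_moves:
  motion:
    - [[30,0,0],[0,0,0],40]
    - [[30,0,-1],[0,0,0],40]
    - [[30,0,-1],[0,0,0],40]
    - [[0,0,0],[0,-7,0],40]
    - [[0,0,0],[0,-7,0],40]
    - [[0,0,0],[0,-7,0],40]
    - [[0,0,0],[0,-7,0],40]
    - [[0,0,0],[0,-7,0],40]
    - [[0,0,0],[0,-7,0],40]
    - [[0,0,0],[0,-7,0],40]
    - [[0,0,0],[0,-7,0],40]
    - [[0,0,0],[0,-7,0],40]

```text
time: 27.77
position: [0.5589, -0.188, 0.2005]
tool_rot: [-1.495, 0.567, -0.568]
wrist_force: [0.3, -0.2, 0.4]
grip_width: 0.0403
```

Emit:
apply_moves:
  motion:
    - [[0,0,0],[0,-7,0],40]
    - [[0,0,0],[0,-7,0],40]
    - [[0,0,0],[0,-7,0],40]
    - [[0,0,0],[0,-7,0],40]
    - [[0,0,0],[0,-7,0],40]
    - [[0,5,0],[0,-7,0],40]
    - [[0,10,0],[0,-7,0],40]
    - [[0,10,0],[0,-7,0],40]
    - [[0,10,0],[0,-7,0],40]
    - [[0,10,0],[0,-7,0],40]
    - [[0,0,0],[0,-2,0],40]
    - [[0,0,0],[0,0,0],40]

```text
time: 28.77
position: [0.5586, -0.1878, 0.1548]
tool_rot: [-1.531, -0.412, 0.413]
wrist_force: [0.4, -1.2, 0.3]
grip_width: 0.0402
```

Run:
```python
from h import *
go([.5595,-.1885,.129],119.9)
c=shot('wrist','w24.png');crop(c,'w24c.png',100,100,460,370,2.2)
```

```text
t28.77 at [ 0.5586 -0.1878  0.1548] az 120.1 tilt [-0.001   0.0004] grip 0.0402 q [-0.34  0.5   1.77  0.    0.87 -0.87] F [ 0.4 -1.2  0.3]
shift mm [ 0.5 25.8 -1.1] norm 26
turn about y: 0.2
  shift after turn [ 0.5 25.8 -1.1]
```

View pics/w24c.png

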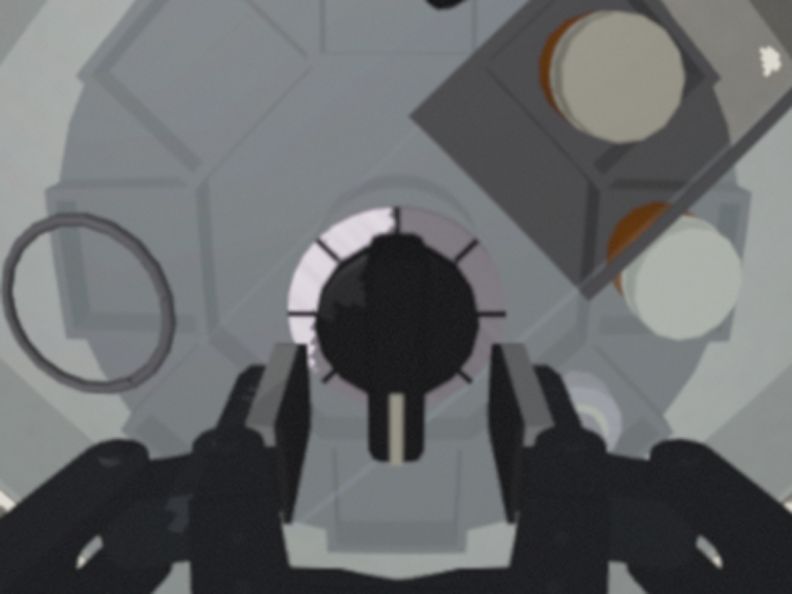

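Emit:
apply_moves:
  motion:
    - [[0,15,-1],[0,0,0],40]
    - [[0,10,0],[0,0,0],40]
    - [[0,0,0],[0,0,0],5]
    - [[0,0,0],[0,0,0],5]
    - [[0,0,0],[0,0,0],5]
    - [[0,0,0],[0,0,0],5]
    - [[0,0,0],[0,6.5,0],5]
    - [[0,0,0],[0,6.5,0],5]
    - [[0,0,0],[0,6.5,0],5]
    - [[0,0,0],[0,6.5,0],5]
    - [[0,0,0],[0,6.5,0],5]
    - [[0,0,0],[0,6.5,0],5]
  newtons: 50

```text
time: 29.82
position: [0.5581, -0.1891, 0.1302]
tool_rot: [-1.567, 0.129, -0.125]
wrist_force: [-6.6, -4.1, -1.2]
grip_width: 0.0127
```

Emit:
apply_moves:
  motion:
    - [[0,0,0],[0,6.5,0],5]
    - [[0,0,0],[0,0,0],5]
    - [[0,0,0],[0,0,0],5]
    - [[0,0,0],[0,0,0],40]
    - [[0,0,0],[0,0,0],40]
    - [[0,-20,0],[0,0,0],45]
    - [[0,-35,0],[0,0,0],55]
    - [[0,-40,0],[0,0,0],55]
    - [[0,-35,0],[0,0,0],55]
    - [[0,0,0],[0,0,0],55]

```text
time: 30.65
position: [0.5638, -0.19, 0.2686]
tool_rot: [-1.563, 0.2, -0.222]
wrist_force: [1.7, 0.1, 0.7]
grip_width: 0.0548
```

Run:
```python
from h import *
c=shot('wrist','w25.png');
c=viewer.camera('top')
for b in blobs(c,.026,.075): print(*b)
go([.461,.397,.25])
```

```text
[270.3 117.2] 302 [0.7446 0.1297 0.0511] 0.075 [97. 99. 89.] [0.7508 0.1302 0.036 ]
[207.2 154.6] 131 [0.6417 0.2805 0.0521] 0.066 [128. 132. 123.] [0.6468 0.2832 0.036 ]
[ 98.3 186. ] 273 [0.5544 0.539  0.0508] 0.075 [32. 39. 51.] [0.5579 0.5448 0.036 ]
[162.9 183.5] 136 [0.5651 0.3828 0.0524] 0.066 [129. 132. 123.] [0.5692 0.387  0.036 ]
[126.6 199.7] 202 [0.5258 0.4718 0.036 ] 0.043 [43. 44. 41.] [0.5258 0.4718 0.036 ]
[154.5 227.4] 207 [0.4601 0.3978 0.036 ] 0.043 [156. 157. 143.] [0.4601 0.3978 0.036 ]
[194.8 229.7] 205 [0.4576 0.3004 0.0365] 0.044 [46. 46. 43.] [0.4576 0.3005 0.036 ]
t30.75 at [ 0.5609 -0.189   0.2627] az 74.6 tilt [ 0.0054 -0.0016] grip 0.0554 q [-0.35  0.36  1.7   0.    1.08 -0.08] F [ 0.4  0.  -0.3]
shift mm [-252.3   11.3  538.3] norm 595
```

View pics/w25.png

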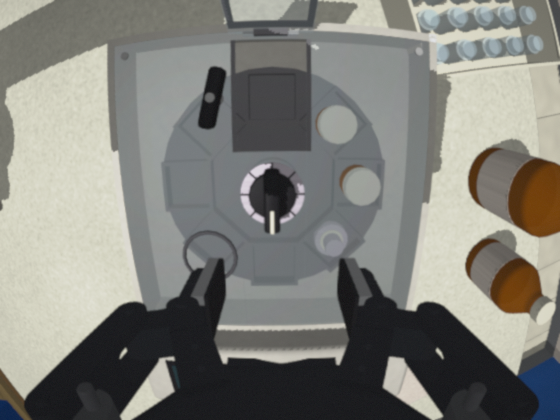

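Emit:
apply_moves:
  motion:
    - [[-16,0,34],[0,0,0],55]
    - [[-16,0,34],[0,0,0],55]
    - [[-16,0,34],[0,0,0],55]
    - [[-16,0,34],[0,0,0],55]
    - [[-16,0,34],[0,0,0],55]
    - [[-16,0,34],[0,0,0],55]
    - [[-16,0,34],[0,0,0],55]
    - [[-16,0,34],[0,0,0],55]
    - [[-16,0,34],[0,0,0],55]
    - [[-16,0,34],[0,0,0],55]
    - [[-16,0,34],[0,0,0],55]
    - [[-16,0,34],[0,0,0],55]

```text
time: 31.75
position: [0.4816, 0.2572, 0.2588]
tool_rot: [-1.561, 0.213, -0.21]
wrist_force: [0.6, 0.7, 0.3]
grip_width: 0.0553
```

Emit:
apply_moves:
  motion:
    - [[-16,10,34],[0,0,0],55]
    - [[-16,25,32],[0,0,0],55]
    - [[-15,25,30],[0,0,0],55]
    - [[-13,20,30],[0,0,0],55]
    - [[0,20,0],[0,0,0],55]
    - [[0,0,0],[0,0,0],55]
    - [[0,0,0],[0,0,0],55]

```text
time: 32.33
position: [0.4574, 0.3904, 0.1593]
tool_rot: [-1.564, 0.214, -0.208]
wrist_force: [-1.0, 0.5, 0.9]
grip_width: 0.0552
```

Run:
```python
from h import *
go([.462,.3975,.04])
c=shot('wrist','w26.png');crop(c,'w26c.png',100,100,460,370,2.2)
```

```text
t32.33 at [0.4574 0.3904 0.1593] az 74.6 tilt [-0.004  -0.0033] grip 0.0552 q [ 0.69  0.51  1.74 -0.    0.9   0.96] F [-1.   0.5  0.9]
shift mm [  2.9 119.2   8.6] norm 120
```

View pics/w26c.png

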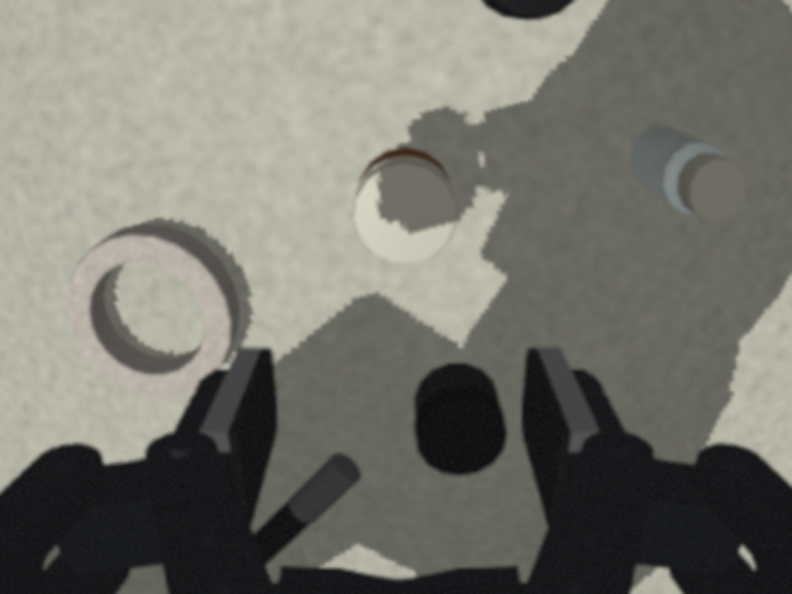

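Run:
```python
from h import *
c=viewer.camera('wrist');c['o']=get_obs()
p=wplane(c,100+406/2.2,100+213/2.2,.036);print(p);go([*p[:2],.040])
```

```text
[0.46359974 0.39903374 0.036     ]
t32.43 at [0.4592 0.3907 0.1618] az 74.5 tilt [-0.0001 -0.0001] grip 0.0549 q [ 0.69  0.5   1.74 -0.    0.9   0.96] F [ 0.7 -0.2 -0.2]
shift mm [  2.  121.8   9.2] norm 122
```

Emit:
apply_moves:
  motion:
    - [[2,30,8],[0,0,0],55]
    - [[0,35,0],[0,0,0],55]
    - [[0,30,0],[0,0,0],55]
    - [[0,18,0],[0,0,0],55]
    - [[0,8,0],[0,0,0],55]
    - [[0,0,0],[0,0,0],55]
    - [[0,0,0],[0,0,0],30]
    - [[0,0,0],[0,0,0],30]
    - [[0,0,0],[0,0,0],30]
    - [[0,0,0],[0,0,0],30]
  newtons: 60

```text
time: 33.27
position: [0.4644, 0.3992, 0.0427]
tool_rot: [-1.558, 0.209, -0.214]
wrist_force: [0.2, -1.2, 8.2]
grip_width: 0.0354
```

Run:
```python
from h import *
c=shot('wrist','w27.png');crop(c,'w27c.png',100,100,460,370,2.2)
go([*rd(0.0018,.093),.26],-15.1)
```

```text
t33.32 at [0.4644 0.3993 0.0427] az 74.6 tilt [0.0031 0.0022] grip 0.0356 q [ 0.69  0.69  1.75 -0.    0.69  0.96] F [ 0.6 -1.4  9.2]
shift mm [ 248.6 -218.1 -450.5] norm 559
turn about y: 89.7
  shift after turn [ 451.9 -218.1  246. ]
```

View pics/w27c.png

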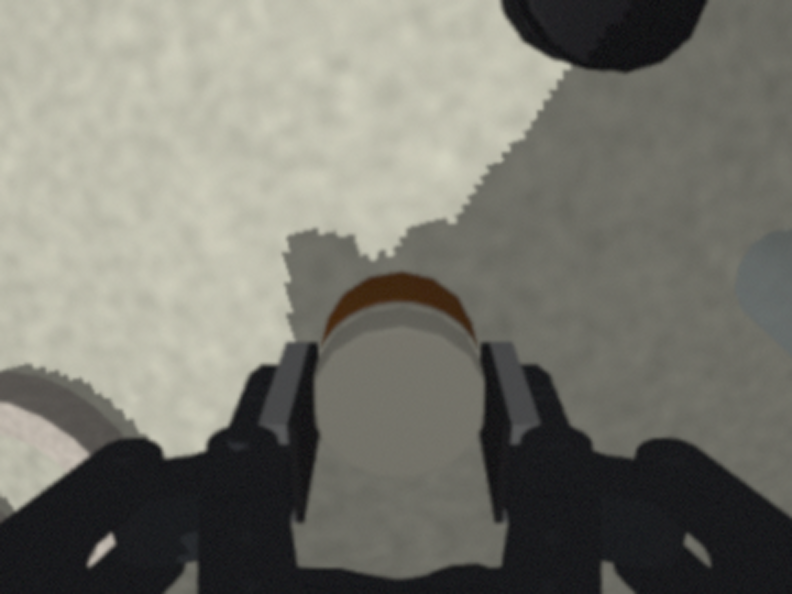

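Emit:
apply_moves:
  motion:
    - [[0,-15,0],[0,0,0],30]
    - [[0,-35,0],[0,0,0],30]
    - [[0,-41,0],[0,0,0],30]
    - [[0,-41,0],[0,0,0],30]
    - [[9,-36,-16],[0,0,0],30]
    - [[14,-30,-25],[0,0,0],30]
    - [[17,-20,-31],[0,0,0],30]
    - [[19,0,-34],[0,0,0],30]
    - [[19,0,-34],[0,0,0],30]
    - [[19,0,-34],[0,0,0],30]
    - [[19,0,-34],[0,0,0],30]
    - [[19,0,-34],[0,0,0],30]

```text
time: 34.32
position: [0.5289, 0.1275, 0.2596]
tool_rot: [-1.56, 0.21, -0.213]
wrist_force: [1.6, 0.4, -0.4]
grip_width: 0.0351
```

Emit:
apply_moves:
  motion:
    - [[19,0,-34],[0,0,0],30]
    - [[19,0,-34],[0,0,0],30]
    - [[19,0,-34],[0,0,0],30]
    - [[19,0,-34],[0,0,0],30]
    - [[19,0,-34],[0,0,0],30]
    - [[18,0,-34],[0,0,0],30]
    - [[0,0,0],[0,7,0],30]
    - [[0,0,0],[0,7,0],30]
    - [[0,0,0],[0,7,0],30]
    - [[0,0,0],[0,7,0],30]
    - [[0,0,0],[0,7,0],30]
    - [[0,0,0],[0,7,0],30]

```text
time: 35.32
position: [0.5834, -0.0975, 0.2594]
tool_rot: [-1.424, 0.785, -0.787]
wrist_force: [0.3, -0.0, -0.1]
grip_width: 0.0354
```

Emit:
apply_moves:
  motion:
    - [[0,0,0],[0,7,0],30]
    - [[0,0,0],[0,7,0],30]
    - [[0,0,0],[0,7,0],30]
    - [[0,0,0],[0,7,0],30]
    - [[0,0,0],[0,7,0],30]
    - [[0,0,0],[0,7,0],30]
    - [[0,0,0],[0,5.5,0],30]
    - [[0,0,0],[0,0,0],30]

```text
time: 35.98
position: [0.5834, -0.0974, 0.2593]
tool_rot: [-1.072, 1.4, -1.401]
wrist_force: [0.1, 0.2, -0.5]
grip_width: 0.0351
```

Run:
```python
from h import *
go([*rd(0.0005,.093),.20],-15.1)
c=shot('wrist','w28.png');crop(c,'w28c.png',100,100,460,370,2.2)
```

```text
t35.98 at [ 0.5834 -0.0974  0.2593] az -15.1 tilt [ 0.0012 -0.0001] grip 0.0351 q [-0.19  0.36  1.7   0.    1.08  1.65] F [ 0.1  0.2 -0.5]
shift mm [ 4.  59.3 -0.2] norm 59
turn about y: -0.0
  shift after turn [ 4.  59.3 -0.2]
```

View pics/w28c.png

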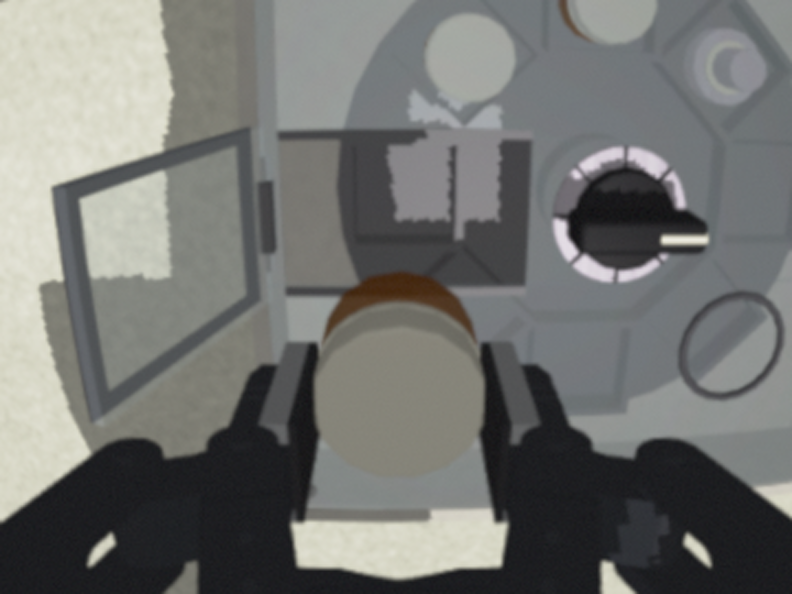

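Emit:
apply_moves:
  motion:
    - [[4,20,0],[0,0,0],30]
    - [[0,35,0],[0,0,0],30]
    - [[0,35,0],[0,0,0],30]
    - [[0,30,0],[0,0,0],30]
    - [[0,22,0],[0,0,0],30]
    - [[0,0,0],[0,0,0],30]
    - [[0,0,0],[0,0,0],30]

```text
time: 36.62
position: [0.5819, -0.1012, 0.116]
tool_rot: [-1.077, 1.399, -1.396]
wrist_force: [-0.8, -0.4, 0.3]
grip_width: 0.0353
```

Run:
```python
from h import *
go([*rd(0.0005,.093),.090],-15.1)
c=shot('wrist','w29.png');crop(c,'w29c.png',100,100,460,370,2.2)
```

```text
t36.62 at [ 0.5819 -0.1012  0.116 ] az -14.8 tilt [-0.002   0.0004] grip 0.0353 q [-0.19  0.55  1.79  0.    0.8   1.64] F [-0.8 -0.4  0.3]
shift mm [-0.1 26.   0.4] norm 26
turn about y: 0.3
  shift after turn [-0.1 26.   0.4]
```

View pics/w29c.png

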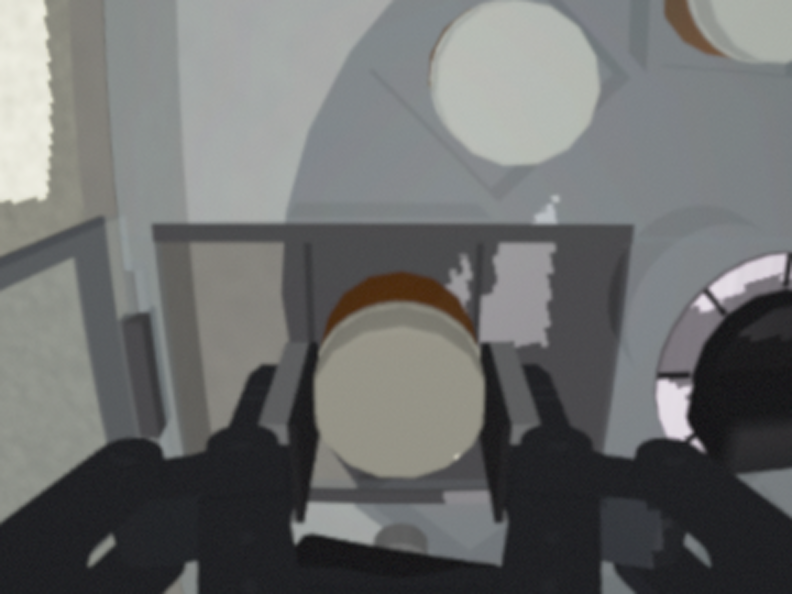

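Well centred. Descend.

Emit:
apply_moves:
  motion:
    - [[-0.5,8,0],[0,0,0],30]
    - [[0,8,0],[0,0,0],30]
    - [[0,5,0],[0,0,0],30]
    - [[0,3,0],[0,0,0],30]
    - [[0,0,0],[0,0,0],30]
    - [[0,0,0],[0,0,0],30]

```text
time: 37.17
position: [0.5824, -0.1009, 0.0923]
tool_rot: [-1.075, 1.399, -1.398]
wrist_force: [0.7, 0.3, 0.3]
grip_width: 0.0354
```

Run:
```python
from h import *
go([*rd(0.0005,.093),.090],-15.1)
c=shot('wrist','w30.png');crop(c,'w30c.png',100,100,460,370,2.2)
```

```text
t37.17 at [ 0.5824 -0.1009  0.0923] az -14.9 tilt [-0.0003  0.0001] grip 0.0354 q [-0.19  0.59  1.79  0.    0.76  1.64] F [0.7 0.3 0.3]
shift mm [ 0.4  2.3 -0.1] norm 2
turn about y: 0.2
  shift after turn [ 0.4  2.3 -0.1]
```

View pics/w30c.png

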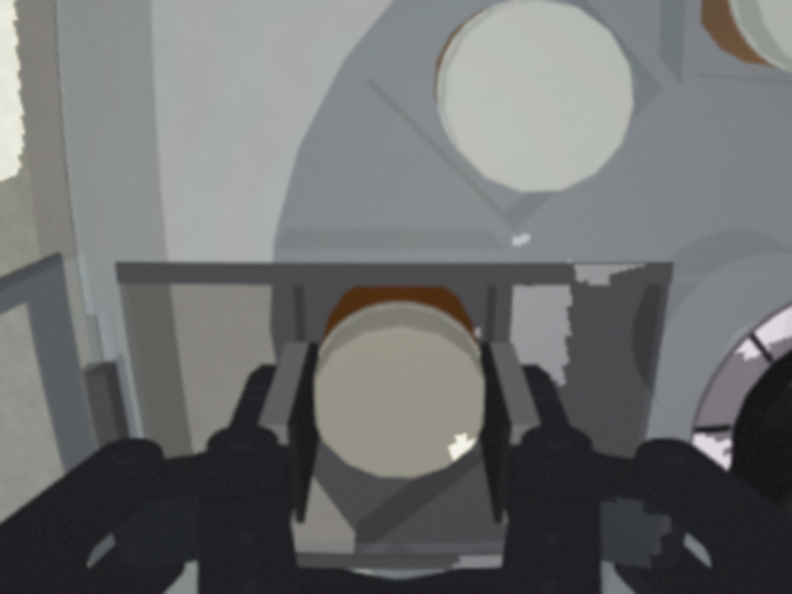

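Emit:
apply_moves:
  motion:
    - [[0,2.5,0],[0,0,0],30]
    - [[0,0,0],[0,0,0],30]
    - [[0,0,0],[0,0,0],48]
    - [[0,0,0],[0,0,0],50]
    - [[0,0,0],[0,0,0],50]
    - [[0,-6,0],[0,0,0],50]
    - [[0,-16,0],[0,0,0],50]
    - [[0,-30,0],[0,0,0],50]
    - [[0,-35,0],[0,0,0],40]
    - [[0,-25,0],[0,0,0],40]
    - [[0,0,0],[0,0,0],40]

```text
time: 38.13
position: [0.5857, -0.1015, 0.2081]
tool_rot: [-1.068, 1.391, -1.403]
wrist_force: [1.4, -1.0, 0.6]
grip_width: 0.0398
```

Run:
```python
from h import *
go([.559,-.1887,.2],74.9)
c=shot('wrist','w31.png');crop(c,'w31c.png',100,100,460,370,2.2)
c=shot('top','t31.png')
for b in blobs(c,.026,.075): print(*b)
```

```text
t38.13 at [ 0.5857 -0.1015  0.2081] az -14.9 tilt [ 0.0096 -0.0018] grip 0.0398 q [-0.19  0.43  1.74  0.    0.97  1.64] F [ 1.4 -1.   0.6]
shift mm [91.2  8.  -3.4] norm 92
turn about y: -89.8
  shift after turn [ -3.2   8.  -91.2]
[269.5 117.2] 288 [0.7446 0.1317 0.0505] 0.075 [95. 96. 87.] [0.7506 0.1323 0.036 ]
[207.4 154.3] 123 [0.6423 0.28   0.0526] 0.067 [125. 128. 120.] [0.6476 0.2828 0.036 ]
[ 98.4 186.1] 267 [0.5544 0.539  0.05  ] 0.074 [31. 38. 49.] [0.5577 0.5445 0.036 ]
[162.9 183.3] 132 [0.5655 0.3825 0.053 ] 0.067 [125. 128. 120.] [0.5698 0.3869 0.036 ]
[126.6 199.7] 201 [0.5257 0.4718 0.0363] 0.043 [41. 42. 40.] [0.5258 0.4718 0.036 ]
[194.8 229.7] 201 [0.4576 0.3005 0.0366] 0.043 [44. 45. 42.] [0.4576 0.3006 0.036 ]
```

View pics/w31c.png

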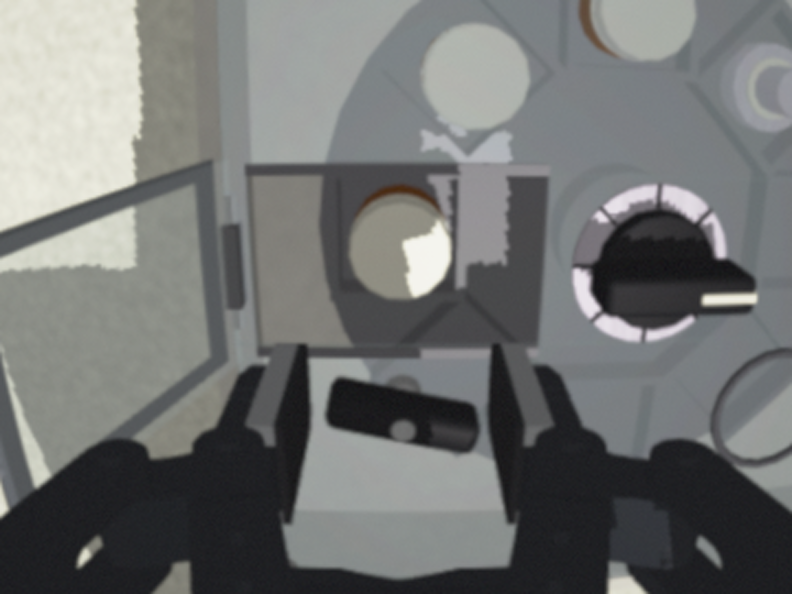

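View pics/t31.png

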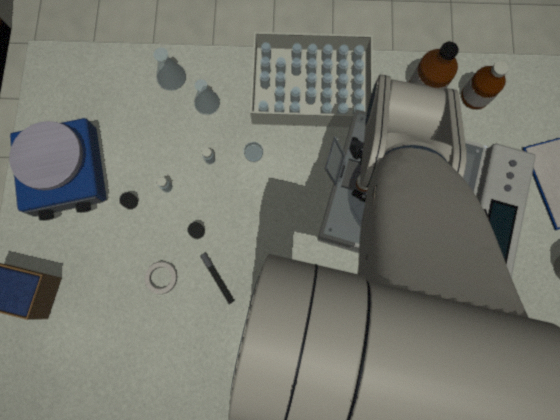

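Emit:
apply_moves:
  motion:
    - [[30,0,-1],[0,0,0],40]
    - [[30,0,-1],[0,0,0],40]
    - [[30,0,0],[0,0,0],40]
    - [[0,0,0],[0,-7,0],40]
    - [[0,0,0],[0,-7,0],40]
    - [[0,0,0],[0,-7,0],40]
    - [[0,0,0],[0,-7,0],40]
    - [[0,0,0],[0,-7,0],40]
    - [[0,0,0],[0,-7,0],40]
    - [[0,0,0],[0,-7,0],40]
    - [[0,0,0],[0,-7,0],40]
    - [[0,0,0],[0,-7,0],40]

```text
time: 39.23
position: [0.5563, -0.1869, 0.2002]
tool_rot: [-1.495, 0.57, -0.565]
wrist_force: [0.3, 0.1, -0.7]
grip_width: 0.0399
```

Emit:
apply_moves:
  motion:
    - [[0,10,0],[0,-7,0],40]
    - [[0,10,0],[0,-7,0],40]
    - [[0,10,0],[0,-7,0],40]
    - [[0,10,0],[0,-6,0],40]
    - [[0,5,0],[0,0,0],40]
    - [[0,0,0],[0,0,0],40]
    - [[0,0,0],[0,0,0],40]

```text
time: 39.82
position: [0.5568, -0.1871, 0.1561]
tool_rot: [-1.56, 0.208, -0.206]
wrist_force: [0.0, -0.1, -0.4]
grip_width: 0.0401
```

Run:
```python
from h import *
go([.559,-.1887,.129],74.9)
c=shot('wrist','w32.png');crop(c,'w32c.png',100,100,460,370,2.2)
```

```text
t39.82 at [ 0.5568 -0.1871  0.1561] az 74.9 tilt [-0.0018  0.0006] grip 0.0401 q [-0.34  0.49  1.78 -0.    0.88 -0.08] F [ 0.  -0.1 -0.4]
shift mm [ 2.5 27.1 -1. ] norm 27
turn about y: -0.0
  shift after turn [ 2.5 27.1 -1. ]
```

View pics/w32c.png

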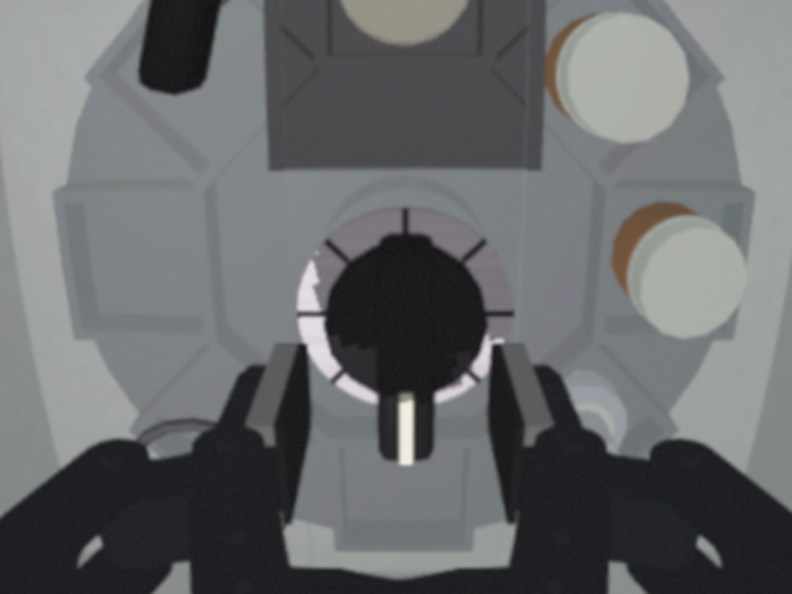

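Emit:
apply_moves:
  motion:
    - [[2,15,-1],[0,0,0],40]
    - [[0,10,0],[0,0,0],40]
    - [[0,0,0],[0,0,0],5]
    - [[0,0,0],[0,0,0],5]
    - [[0,0,0],[0,0,0],5]
    - [[0,0,0],[0,0,0],5]
    - [[0,0,0],[0,6.5,0],5]
    - [[0,0,0],[0,6.5,0],5]
    - [[0,0,0],[0,6.5,0],5]
    - [[0,0,0],[0,6.5,0],5]
    - [[0,0,0],[0,6.5,0],5]
    - [[0,0,0],[0,6.5,0],5]
  newtons: 50

```text
time: 40.87
position: [0.5582, -0.1885, 0.1319]
tool_rot: [-1.442, 0.74, -0.737]
wrist_force: [-3.6, 0.5, -2.1]
grip_width: 0.013
```

Emit:
apply_moves:
  motion:
    - [[0,0,0],[0,6,0],5]
    - [[0,0,0],[0,0,0],5]
    - [[0,0,0],[0,0,0],5]
    - [[0,0,0],[0,0,0],5]

```text
time: 41.2
position: [0.5582, -0.1885, 0.1319]
tool_rot: [-1.414, 0.813, -0.81]
wrist_force: [-5.2, 0.4, -0.6]
grip_width: 0.0128
```

Run:
```python
from h import *
go([.559,-.1887,.129],29.9)
```

```text
t41.20 at [ 0.5582 -0.1885  0.1319] az 30.3 tilt [-0.0017  0.0005] grip 0.0128 q [-0.35  0.53  1.78 -0.    0.83  0.7 ] F [-5.2  0.4 -0.6]
shift mm [0.6 2.9 0.6] norm 3
turn about y: 0.4
  shift after turn [0.6 2.9 0.6]
```

Now the next click (reference to the reading ring), release and look.

Emit:
apply_moves:
  motion:
    - [[0,0,0],[0,6.5,0],5]
    - [[0,0,0],[0,6.5,0],5]
    - [[0,0,0],[0,6.5,0],5]
    - [[0,0,0],[0,6.5,0],5]
    - [[0,0,0],[0,6.5,0],5]
    - [[0,0,0],[0,6.5,0],5]
    - [[0,0,0],[0,6.5,0],5]
    - [[0,0,0],[0,0,0],5]
    - [[0,0,0],[0,0,0],5]
    - [[0,0,0],[0,0,0],40]
    - [[0,0,0],[0,0,0],40]
    - [[0,-20,0],[0,0,0],45]

```text
time: 42.2
position: [0.558, -0.1884, 0.1497]
tool_rot: [-1.073, 1.406, -1.401]
wrist_force: [-0.3, 0.5, 0.1]
grip_width: 0.0452
```

Emit:
apply_moves:
  motion:
    - [[0,-40,0],[0,0,0],40]
    - [[0,-40,0],[0,0,0],40]
    - [[0,-30,0],[0,0,0],40]
    - [[0,0,0],[0,0,0],40]
    - [[0,0,0],[0,0,0],40]

```text
time: 42.62
position: [0.561, -0.1894, 0.2649]
tool_rot: [-1.066, 1.398, -1.408]
wrist_force: [-0.2, 0.2, -1.4]
grip_width: 0.0399
```

Run:
```python
from h import *
go([*rd(-.050,.090),.128])
c=shot('wrist','w33.png');crop(c,'w33c.png',0,0,560,420,1.4)
```

```text
t42.62 at [ 0.561  -0.1894  0.2649] az -15.4 tilt [ 0.0066 -0.0023] grip 0.0399 q [-0.35  0.36  1.7   0.    1.08  1.49] F [-0.2  0.2 -1.4]
shift mm [-87.5 136.5 -54.3] norm 171
```

View pics/w33c.png

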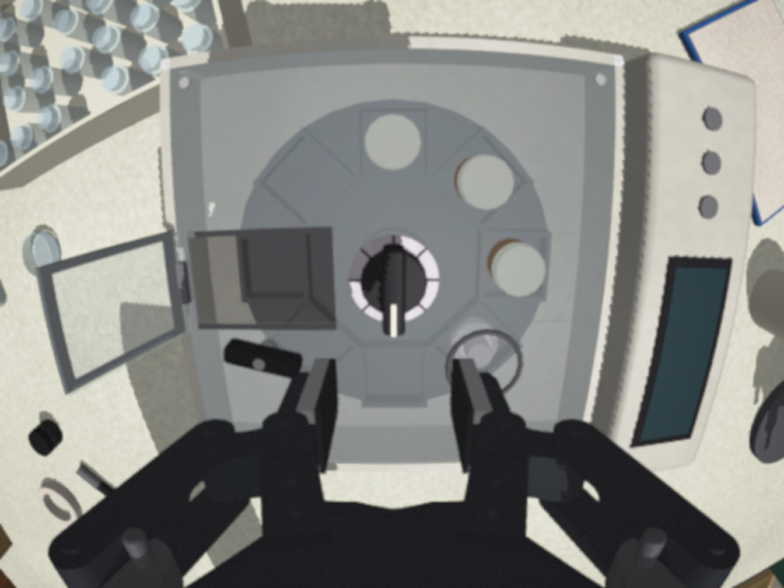

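Emit:
apply_moves:
  motion:
    - [[-30,0,-18],[0,0,0],40]
    - [[-30,0,-18],[0,0,0],40]
    - [[-27,0,-17],[0,0,0],40]
    - [[0,0,0],[0,-7,0],40]
    - [[0,5,0],[0,-7,0],40]
    - [[0,5,0],[0,-7,0],40]
    - [[0,5,0],[0,-7,0],40]
    - [[0,5,0],[0,-7,0],40]
    - [[0,10,0],[0,-7,0],40]
    - [[0,10,0],[0,-7,0],40]
    - [[0,10,0],[0,-7,0],40]
    - [[0,10,0],[0,-7,0],40]

```text
time: 43.67
position: [0.5302, -0.0906, 0.1998]
tool_rot: [-1.494, 0.576, -0.572]
wrist_force: [-0.0, 0.2, -0.0]
grip_width: 0.0398
```

Emit:
apply_moves:
  motion:
    - [[0,0,0],[0,-7,0],40]
    - [[0,0,0],[0,-7,0],40]
    - [[0,0,0],[0,-3,0],40]
    - [[0,0,0],[0,0,0],40]
    - [[0,0,0],[0,0,0],40]

```text
time: 44.08
position: [0.5305, -0.0907, 0.2006]
tool_rot: [-1.542, 0.351, -0.348]
wrist_force: [0.1, -0.7, 0.2]
grip_width: 0.0401
```

Run:
```python
from h import *
go([.533,-.0895,.128],65)
c=shot('wrist','w34.png');crop(c,'w34c.png',100,100,460,370,2.2)
```

```text
t44.08 at [ 0.5305 -0.0907  0.2006] az 64.5 tilt [-0.0021  0.0004] grip 0.0401 q [-0.19  0.36  1.86  0.    0.92  0.25] F [ 0.1 -0.7  0.2]
shift mm [ 1.9 72.6  2.2] norm 73
turn about y: -0.5
  shift after turn [ 1.9 72.6  2.2]
```

View pics/w34c.png

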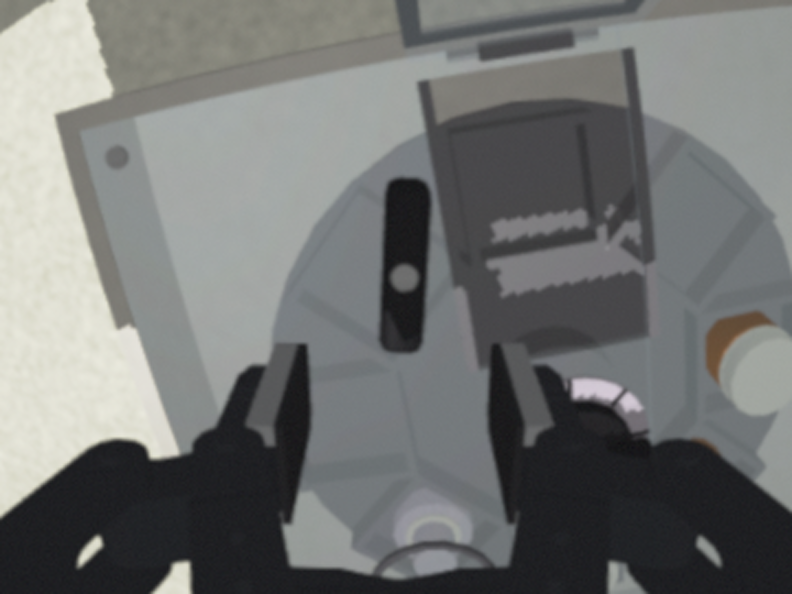

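Run:
```python
from h import *
c=viewer.camera('wrist');c['o']=get_obs()
f=lambda x,y:(100+x/2.2,100+y/2.2)
a,b,m=[wplane(c,*f(*q),.124) for q in((408,180),(402,350),(404,277))];print((a+b)/2,m,np.linalg.norm(a-b),np.degrees(np.arctan2(*(a-b)[1::-1])))
m=(a+b)/4+m/2;go([*m[:2],.120],63)
```

```text
[ 0.53385471 -0.0866258   0.124     ] [ 0.53246468 -0.08892756  0.124     ] 0.053811587132565904 62.76056239692109
t44.18 at [ 0.5307 -0.0907  0.2012] az 64.5 tilt [-0.0013  0.0003] grip 0.0402 q [-0.19  0.36  1.86  0.    0.92  0.25] F [0.3 0.8 0.9]
shift mm [ 1.  81.2  3.7] norm 81
turn about y: 1.5
  shift after turn [ 0.9 81.2  3.8]
```

Emit:
apply_moves:
  motion:
    - [[1,25,3],[0,1.5,0],40]
    - [[0,25,0],[0,0,0],40]
    - [[0,20,0],[0,0,0],40]
    - [[0,9,0],[0,0,0],40]
    - [[0,0,0],[0,0,0],40]
    - [[0,0,0],[0,0,0],5]
    - [[0,0,0],[0,0,0],5]
    - [[0,0,0],[0,0,0],5]
    - [[0,0,0],[0,0,0],5]
    - [[0,0,0],[0,0,0],5]
  newtons: 40

```text
time: 45.02
position: [0.5333, -0.0884, 0.1241]
tool_rot: [-1.539, 0.368, -0.369]
wrist_force: [-4.2, 2.6, 7.5]
grip_width: 0.0135
```

Run:
```python
from h import *
go([.533,-.0877,.12],75)
c=shot('wrist','w35.png');crop(c,'w35c.png',100,100,460,370,2.2)
```

```text
t45.02 at [ 0.5333 -0.0884  0.1241] az 63.1 tilt [0.0005 0.0001] grip 0.0135 q [-0.19  0.48  1.9   0.    0.76  0.28] F [-4.2  2.6  7.5]
shift mm [-0.6  4.1  0.5] norm 4
turn about y: -11.9
  shift after turn [-0.4  4.1  0.6]
```

View pics/w35c.png

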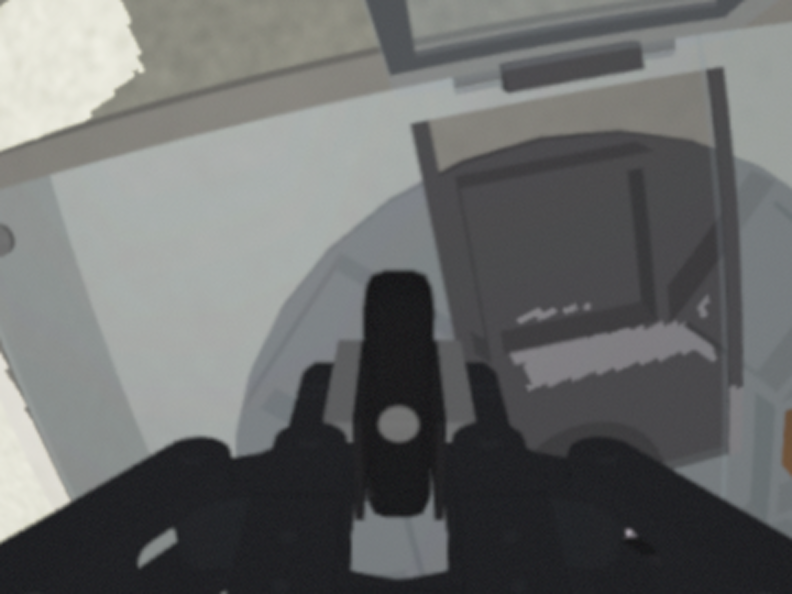

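Gripped on its pivot. Turn counter-clockwise 12° so that it clears the hatch, release and lift.

Emit:
apply_moves:
  motion:
    - [[0,0,0],[0,-4,0],5]
    - [[0,0,0],[0,-4,0],5]
    - [[0,0,0],[0,-4,0],5]
    - [[0,0,0],[0,0,0],5]
    - [[0,0,0],[0,0,0],40]
    - [[0,0,0],[0,0,0],40]
    - [[0,0,0],[0,0,0],40]
    - [[0,-20,0],[0,0,0],40]
    - [[0,-30,0],[0,0,0],40]
    - [[0,-30,0],[0,0,0],40]
    - [[0,0,0],[0,0,0],40]

```text
time: 45.98
position: [0.5368, -0.0892, 0.2083]
tool_rot: [-1.562, 0.197, -0.212]
wrist_force: [1.3, 0.3, 0.5]
grip_width: 0.0404
```

Run:
```python
from h import *
go([.533,-.0877,.12],75)
c=shot('wrist','w36.png');crop(c,'w36c.png',100,100,460,370,2.2)
s=shot('side','s36.png');crop(s,'s36c.png',200,80,430,240,3.4)
```

```text
t45.98 at [ 0.5368 -0.0892  0.2083] az 75.1 tilt [ 0.0094 -0.0019] grip 0.0404 q [-0.19  0.36  1.85 -0.    0.93  0.07] F [1.3 0.3 0.5]
shift mm [-4.9 88.3  0.4] norm 88
turn about y: 0.1
  shift after turn [-4.9 88.3  0.4]
```

View pics/w36c.png

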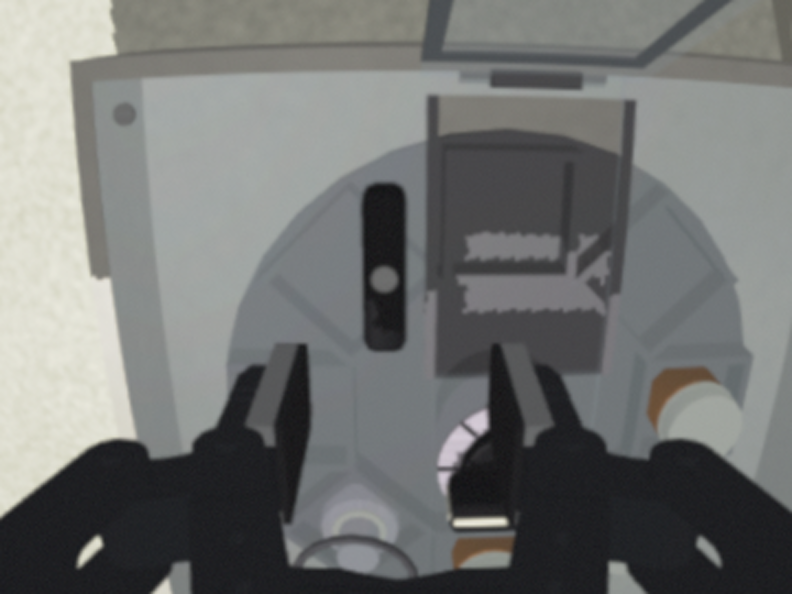

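View pics/s36c.png

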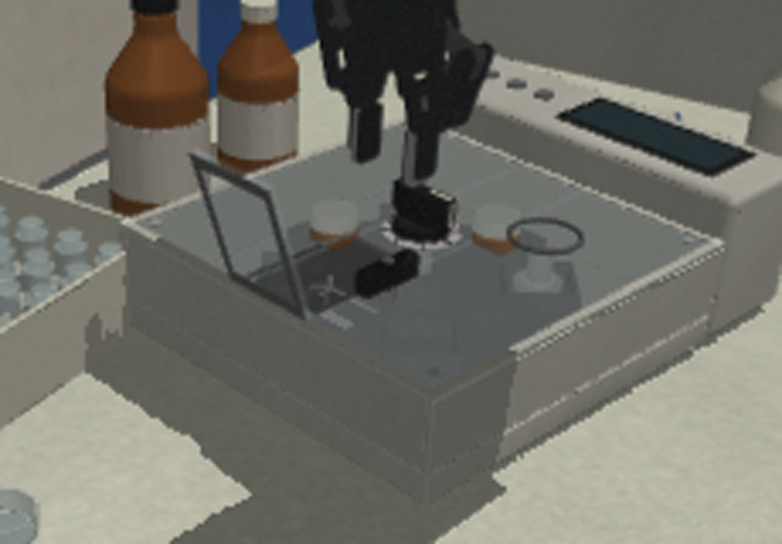

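```bash
sed -i 's/^A=np.array.*;RY/A=np.array([.559,-.1887]);RY/' h.py
python3 - <<'E'
from h import *
print(tord(get_obs()['position']))
go([*rd(.005,.225),.27],74.9)
E
```

```text
[-49.79621204  90.04424967]
t46.08 at [ 0.5344 -0.0888  0.2043] az 75.1 tilt [ 0.0036 -0.0008] grip 0.0400 q [-0.19  0.36  1.85 -0.    0.92  0.07] F [-0.  -0.  -0.8]
shift mm [ 55.4 -65.4 134.8] norm 160
turn about y: 0.2
  shift after turn [ 55.  -65.4 135. ]
```

Emit:
apply_moves:
  motion:
    - [[0,-35,0],[0,0,0],0]
    - [[0,-35,0],[0,0,0],0]
    - [[14,0,34],[0,0,0],0]
    - [[14,0,34],[0,0,0],0]
    - [[14,0,34],[0,0,0],0]
    - [[13,0,33],[0,0,0],0]
    - [[0,0,0],[0,0,0],0]
    - [[0,20,0],[0,0,0],0]
    - [[0,25,0],[0,0,0],0]
    - [[0,25,0],[0,0,0],0]
    - [[0,0,0],[0,0,0],0]

```text
time: 47.0
position: [0.6174, 0.0276, 0.1966]
tool_rot: [-1.563, 0.213, -0.196]
wrist_force: [-0.3, 0.5, -0.2]
grip_width: 0.0001
```

Run:
```python
from h import *
print(tord(get_obs()['position']))
go([*rd(.005,.225),.2],74.9)
c=shot('wrist','w37.png')
s=shot('side','s37.png');crop(s,'s37c.png',200,60,430,240,3.2)
```

```text
[1.31143607e-03 2.24023160e+02]
t47.00 at [0.6174 0.0276 0.1966] az 75.1 tilt [-0.0106 -0.0004] grip 0.0001 q [ 0.03  0.48  1.68 -0.    0.99  0.29] F [-0.3  0.5 -0.2]
shift mm [ 5.  -3.5  1. ] norm 6
turn about y: 0.2
  shift after turn [ 5.  -3.5  1. ]
```

View pics/w37.png

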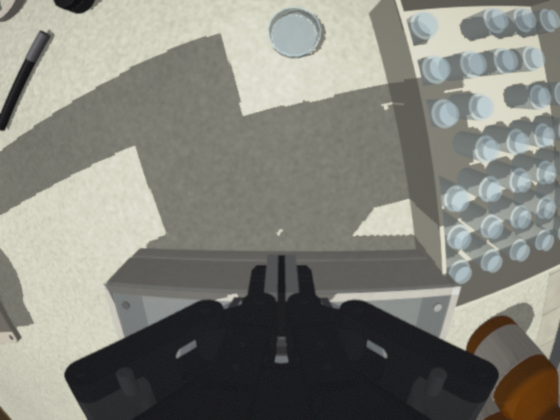

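View pics/s37c.png

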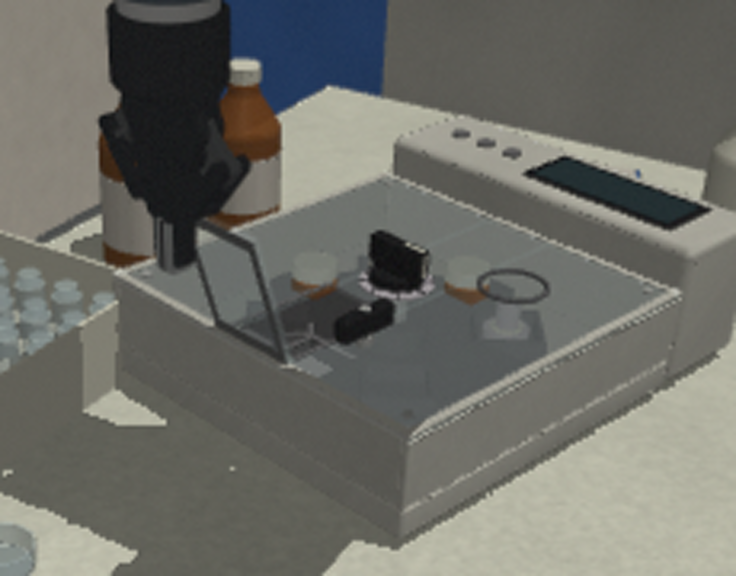

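Emit:
apply_moves:
  motion:
    - [[4,-2,-10],[0,0,0],0]
    - [[0,0,-12],[0,0,0],0]
    - [[0,0,-12],[0,0,0],0]
    - [[0,0,-12],[0,0,0],0]
    - [[0,0,-12],[0,0,0],0]
    - [[0,0,-12],[0,0,0],0]
    - [[0,0,-12],[0,0,0],0]
    - [[0,0,-10],[0,0,0],0]
    - [[0,0,0],[0,0,0],0]

```text
time: 47.85
position: [0.6006, -0.0643, 0.2048]
tool_rot: [-1.562, 0.207, -0.205]
wrist_force: [-1.0, -0.9, -0.6]
grip_width: -0.0
```

Run:
```python
from h import *
print(tord(get_obs()['position']))
go([*rd(.005,.13),.2],74.9)
c=shot('wrist','w38.png')
s=shot('side','s38.png');crop(s,'s38c.png',200,60,430,240,3.2)
```

```text
[  7.73000089 130.91138486]
t47.85 at [ 0.6006 -0.0643  0.2048] az 75.0 tilt [-0.0009 -0.0005] grip -0.0000 q [-0.13  0.45  1.71 -0.    0.98  0.14] F [-1.  -0.9 -0.6]
shift mm [-2.7  4.8 -0.9] norm 6
turn about y: 0.1
  shift after turn [-2.7  4.8 -0.9]
```

View pics/s38c.png

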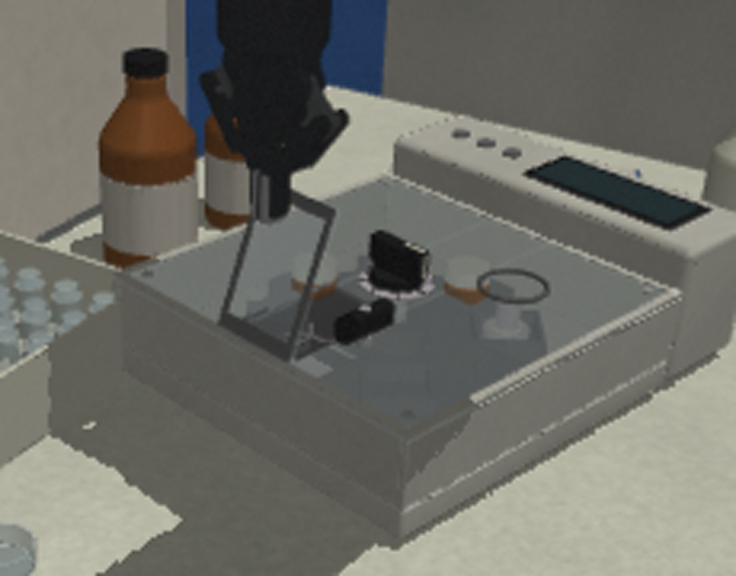

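Emit:
apply_moves:
  motion:
    - [[0,3.5,-7],[0,0,0],0]
    - [[0,3.5,-7],[0,0,0],0]
    - [[0,4.5,-6.5],[0,0,0],0]
    - [[0,4.5,-6.5],[0,0,0],0]
    - [[0,5.5,-5.5],[0,0,0],0]
    - [[0,5.5,-5.5],[0,0,0],0]
    - [[0,6,-4.5],[0,0,0],0]
    - [[0,6.5,-4.5],[0,0,0],0]
    - [[0,7,-3.5],[0,0,0],0]
    - [[0,7.5,-3],[0,0,0],0]
    - [[0,7.5,-2],[0,0,0],0]
    - [[0,7.5,-2],[0,0,0],0]

```text
time: 48.95
position: [0.5864, -0.1179, 0.135]
tool_rot: [-1.561, 0.205, -0.204]
wrist_force: [-0.2, -0.8, 1.2]
grip_width: 0.0
```

Run:
```python
from h import *
print(tord(get_obs()['position']))
go([*rd(.005,.071),.1205],74.9)
c=shot('wrist','w39.png')
s=shot('side','s39.png');crop(s,'s39c.png',200,60,430,240,3.2)
```

```text
[ 8.05359502 75.50453535]
t48.95 at [ 0.5864 -0.1179  0.135 ] az 75.1 tilt [-0.0002  0.0001] grip 0.0000 q [-0.22  0.53  1.76  0.    0.85  0.04] F [-0.2 -0.8  1.2]
shift mm [-3.1 14.5 -4.5] norm 16
turn about y: 0.2
  shift after turn [-3.  14.5 -4.5]
```

View pics/s39c.png

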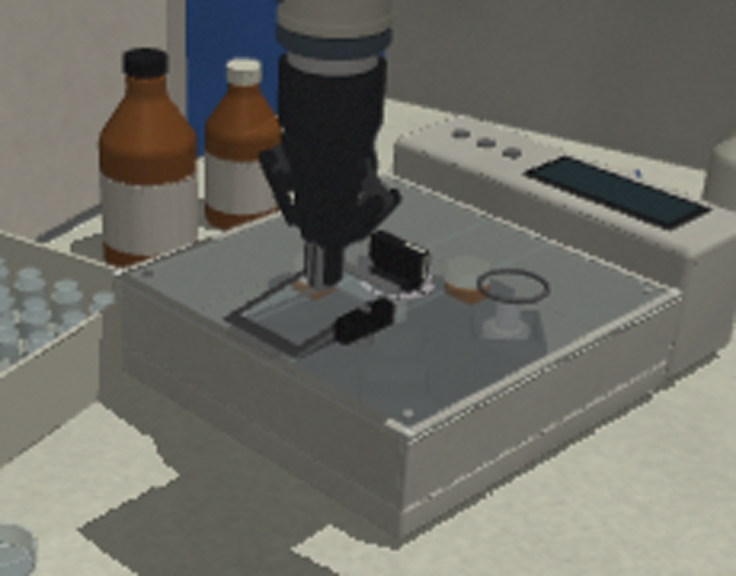

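Emit:
apply_moves:
  motion:
    - [[0,5,-1],[0,0,0],0]
    - [[0,5,0],[0,0,0],0]
    - [[0,4,0],[0,0,0],0]
    - [[0,2,0],[0,0,0],0]
    - [[0,0,0],[0,0,0],0]

```text
time: 49.47
position: [0.5864, -0.1186, 0.1205]
tool_rot: [-1.561, 0.205, -0.204]
wrist_force: [-2.3, -0.1, 6.0]
grip_width: 0.0001
```

Emit:
apply_moves:
  motion:
    - [[0,1.5,0],[0,0,0],0]
    - [[0,0,0],[0,0,0],0]

```text
time: 49.63
position: [0.5865, -0.1187, 0.1203]
tool_rot: [-1.561, 0.204, -0.205]
wrist_force: [-6.3, 0.5, 18.2]
grip_width: -0.0001
```

Emit:
apply_moves:
  motion:
    - [[0,-20,0],[0,0,0],0]
    - [[0,-35,0],[0,0,0],40]
    - [[-19,-20,5],[0,0,0],40]
    - [[-20,0,5],[0,0,0],40]
    - [[-19,0,5],[0,0,0],40]
    - [[0,0,0],[0,0,0],40]
    - [[0,0,0],[0,0,0],40]

```text
time: 50.22
position: [0.5337, -0.0888, 0.1937]
tool_rot: [-1.561, 0.204, -0.204]
wrist_force: [0.8, 0.1, -1.0]
grip_width: 0.0398
```

Run:
```python
from h import *
print(tord(get_obs()['position']))
go([.533,-.088,.1245],74.9)
c=shot('wrist','w40.png');crop(c,'w40c.png',100,100,460,370,2.2)
s=shot('side','s40.png');crop(s,'s40c.png',200,60,430,240,3.2)
```

```text
[-50.46663767  89.83993059]
t50.22 at [ 0.5337 -0.0888  0.1937] az 75.1 tilt [ 0.0002 -0.    ] grip 0.0398 q [-0.19  0.38  1.86  0.    0.91  0.07] F [ 0.8  0.1 -1. ]
shift mm [-0.9 69.2  0.6] norm 69
turn about y: 0.2
  shift after turn [-0.9 69.2  0.6]
```

View pics/w40c.png

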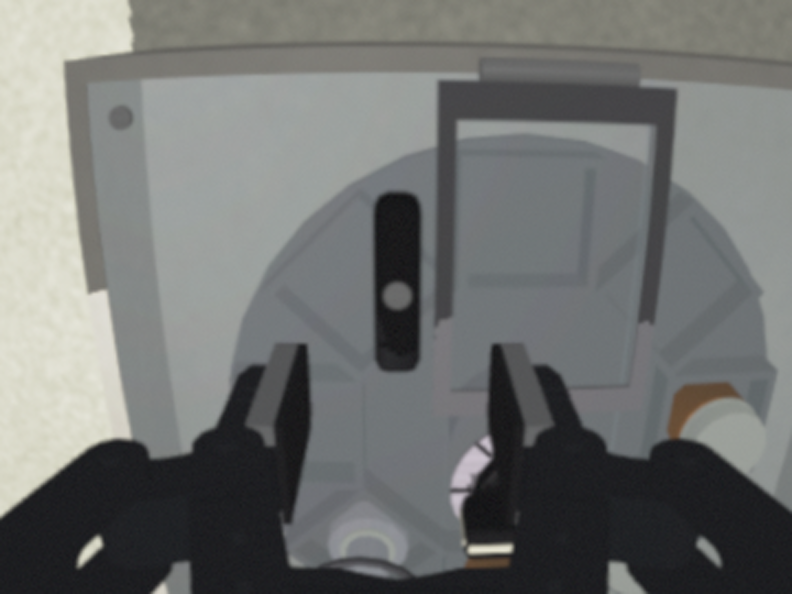

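View pics/s40c.png

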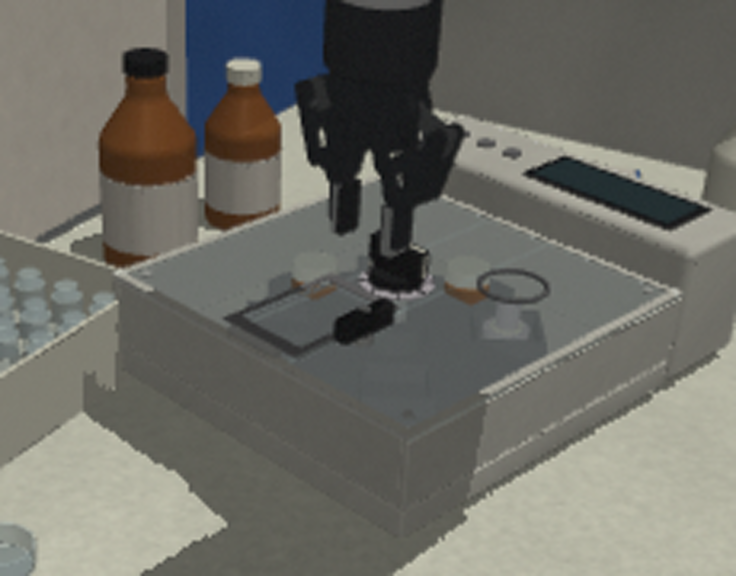

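Emit:
apply_moves:
  motion:
    - [[-1,25,0],[0,0,0],28]
    - [[0,25,0],[0,0,0],28]
    - [[0,14,0],[0,0,0],28]
    - [[0,5,0],[0,0,0],28]
    - [[0,0,0],[0,0,0],28]
    - [[0,0,0],[0,0,0],5]
    - [[0,0,0],[0,0,0],5]
    - [[0,0,0],[0,0,0],5]
    - [[0,0,0],[0,0,0],5]
  newtons: 40

```text
time: 51.07
position: [0.5331, -0.0891, 0.1249]
tool_rot: [-1.561, 0.205, -0.205]
wrist_force: [-3.3, -0.0, -1.3]
grip_width: 0.0134
```

Emit:
apply_moves:
  motion:
    - [[0,0,0],[0,6.5,0],5]
    - [[0,0,0],[0,6.5,0],5]
    - [[0,0,0],[0,6.5,0],5]
    - [[0,0,0],[0,6.5,0],5]
    - [[0,0,0],[0,6.5,0],5]
    - [[0,0,0],[0,6.5,0],5]
    - [[0,0,0],[0,6.5,0],5]
    - [[0,0,0],[0,6.5,0],5]
    - [[0,0,0],[0,6.5,0],5]
    - [[0,0,0],[0,6.5,0],5]
    - [[0,0,0],[0,6.5,0],5]
    - [[0,0,0],[0,6.5,0],5]

```text
time: 52.07
position: [0.5327, -0.0888, 0.1249]
tool_rot: [-1.182, 1.252, -1.25]
wrist_force: [-4.6, 1.8, 0.7]
grip_width: 0.0132
```

Emit:
apply_moves:
  motion:
    - [[0,0,0],[0,6.5,0],5]
    - [[0,0,0],[0,5,0],5]
    - [[0,0,0],[0,3,0],5]
    - [[0,0,0],[0,0,0],5]
    - [[0,0,0],[0,0,0],5]

```text
time: 52.48
position: [0.5327, -0.0886, 0.1249]
tool_rot: [-1.052, 1.429, -1.428]
wrist_force: [-4.1, 3.8, 3.1]
grip_width: 0.0131
```

Run:
```python
from h import *
go([.533,-.088,.1245],-15.1);print(get_obs()['wrist_torque'])
```

```text
t52.48 at [ 0.5327 -0.0886  0.1249] az -17.3 tilt [-0.001 -0.   ] grip 0.0131 q [-0.19  0.48  1.9  -0.    0.76  1.69] F [-4.1  3.8  3.1]
shift mm [-0.7  0.4  0.1] norm 1
turn about y: -2.2
  shift after turn [-0.7  0.4  0.1]
[0.41387253 0.75305115 0.83510323]
```

Emit:
apply_moves:
  motion:
    - [[0,0,0],[0,0,0],28]
    - [[0,0,0],[0,0,0],28]
    - [[0,0,0],[0,0,0],28]
    - [[0,-20,0],[0,0,0],28]
    - [[0,-35,0],[0,0,0],28]
    - [[0,-40,0],[0,0,0],40]
    - [[0,-40,0],[0,0,0],40]
    - [[0,0,0],[0,0,0],40]
    - [[0,0,0],[0,0,0],40]

```text
time: 53.23
position: [0.5351, -0.0895, 0.2625]
tool_rot: [-1.044, 1.424, -1.433]
wrist_force: [-1.0, 0.8, -0.9]
grip_width: 0.0397
```

Run:
```python
from h import *
go([.533,-.088,.1245],-15.1)
c=shot('wrist','w41.png');crop(c,'w41c.png',0,0,560,420,1.4)
s=shot('side','s41.png');crop(s,'s41c.png',200,60,430,240,3.2)
f=lambda x,y:(x/1.4,y/1.4)
```

```text
t53.23 at [ 0.5351 -0.0895  0.2625] az -17.4 tilt [ 0.007  -0.0013] grip 0.0397 q [-0.19  0.28  1.81  0.    1.04  1.69] F [-1.   0.8 -0.9]
shift mm [ -0.7 138.   -3.4] norm 138
turn about y: -2.3
  shift after turn [ -0.8 138.   -3.4]
```

View pics/w41c.png

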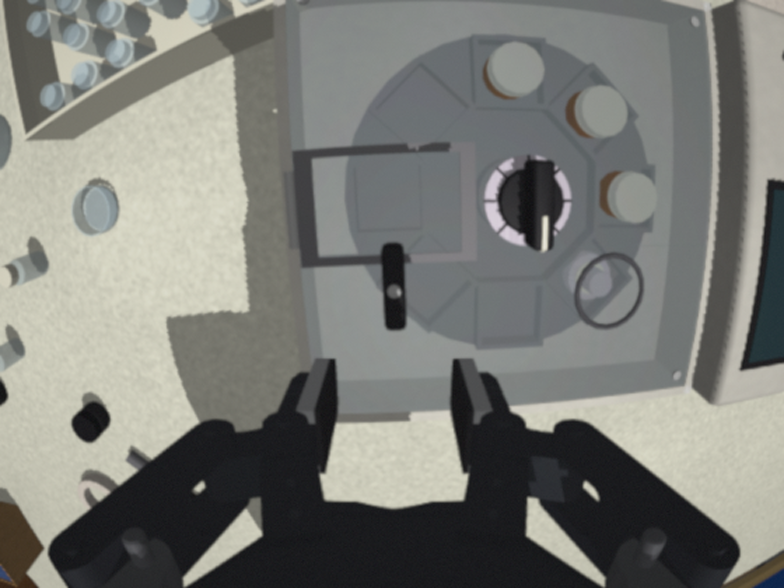

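View pics/s41c.png

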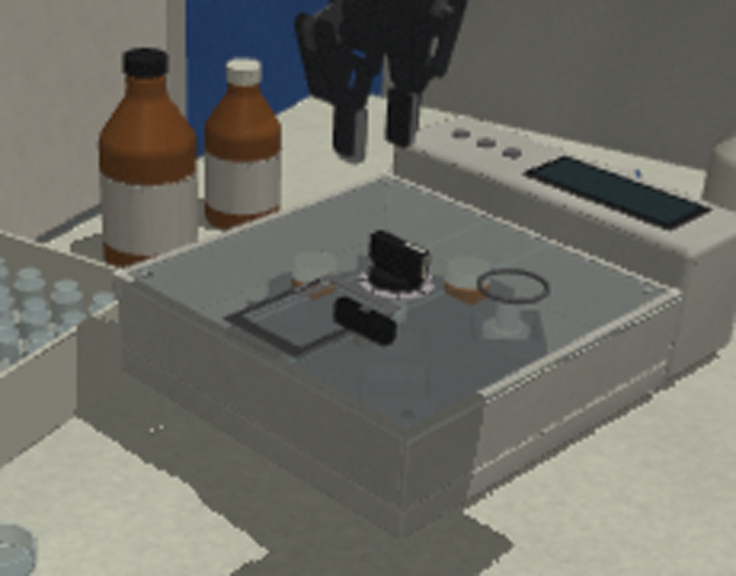

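Emit:
apply_moves:
  motion:
    - [[20,-20,0],[0,0,0],60]
    - [[38,0,-8],[0,0,0],60]
    - [[38,0,-8],[0,0,0],60]
    - [[38,0,-8],[0,0,0],60]
    - [[38,0,-8],[0,0,0],60]
    - [[38,0,-8],[0,0,0],60]
    - [[38,0,-8],[0,0,0],60]
    - [[38,0,-8],[0,0,0],60]
    - [[38,0,-8],[0,0,0],60]
    - [[38,0,-8],[0,0,0],60]
    - [[38,0,-8],[0,0,0],60]
    - [[0,0,0],[0,0,0],60]

```text
time: 54.33
position: [0.3336, -0.4512, 0.2774]
tool_rot: [-1.049, 1.435, -1.432]
wrist_force: [0.3, -0.3, -0.1]
grip_width: 0.0602
```

Run:
```python
from h import *
t=shot('top','t42.png');crop(t,'t42c.png',310,105,540,295,3.4)
a,b=[onplane(t,u,v,.124)[:2] for u,v in((0,0),(1,1))]
for x in blobs(t,.026,.075): print(x[0],x[4],x[5])
```

```text
[270.4 117.2] [89. 91. 82.] [0.7507 0.1301 0.036 ]
[207.3 154.7] [117. 121. 113.] [0.6467 0.283  0.036 ]
[ 98.2 185.4] [29. 36. 46.] [0.5592 0.5453 0.036 ]
[162.9 183.3] [119. 122. 114.] [0.5698 0.3871 0.036 ]
[126.7 199.7] [39. 40. 37.] [0.5257 0.4717 0.036 ]
[194.8 229.7] [41. 42. 39.] [0.4577 0.3005 0.036 ]
```

View pics/t42c.png

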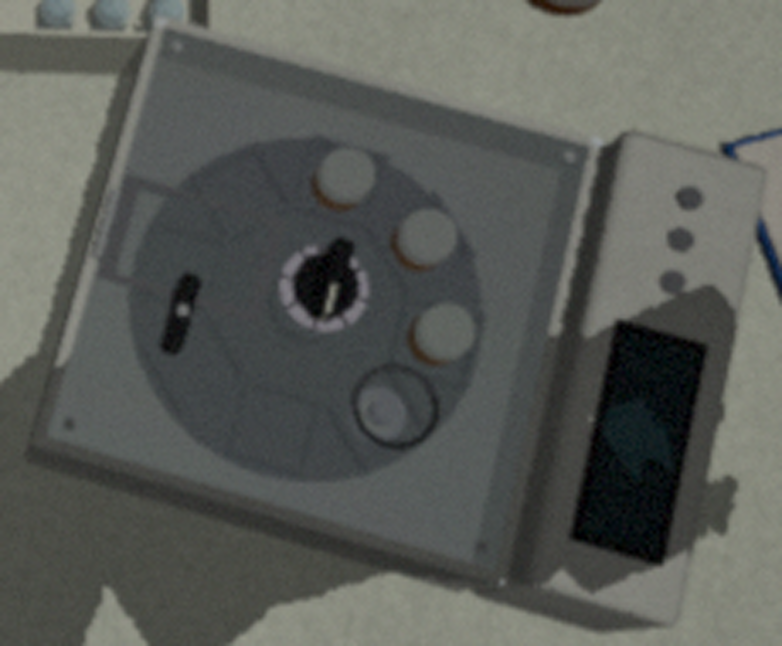

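View pics/t42.png

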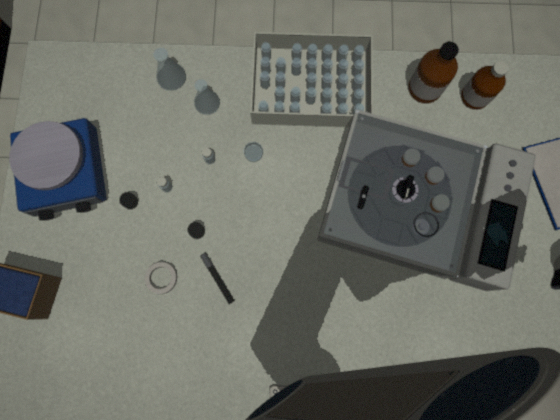

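Run:
```python
from h import *
im=cv2.imread('pics/w41.png');m=(im.max(2)<45).astype(np.uint8);m[:165]=0;m[245:]=0;m[:,:255]=0;m[:,305:]=0
pts=np.argwhere(m)[:,::-1].astype(float);print(len(pts),pts.min(0),pts.max(0))
c=viewer.camera('wrist');c['o']=dict(position=np.array([.5351,-.0895,.2625]),tool_rot=np.array([-1.044,1.424,-1.433]))
W=np.array([wplane(c,u,v,.124)[:2] for u,v in pts]);W-=W.mean(0);e,V=np.linalg.eigh(W.T@W);v=V[:,1]*np.sign(V[0,1]);print('bar az',np.degrees(np.arctan2(v[1],v[0])))
E2=[wplane(c,x/1.4,y/1.4,.1015)[:2] for x,y in((305,206-56+0),(449,147))];d=E2[1]-E2[0];print('hatch upper edge az(-105 exp)',np.degrees(np.arctan2(d[1],d[0])))
t=viewer.camera('top');im=t['image'];m=(im.max(2)<45).astype(np.uint8);m[:180]=0;m[215:]=0;m[:,:350]=0;m[:,378:]=0
pts=np.argwhere(m)[:,::-1].astype(float);W=np.array([onplane(t,u,v,.124)[:2] for u,v in pts]);W-=W.mean(0);e,V=np.linalg.eigh(W.T@W);v=V[:,1]*np.sign(V[0,1]);print(len(pts),'top bar az',np.degrees(np.arctan2(v[1],v[0])))
```

```text
729 [272. 174.] [288. 234.]
bar az -15.059929922289907
hatch upper edge az(-105 exp) -106.65841171769063
135 top bar az -15.20807783717102
```

Both views put the button's azimuth at −15.1° to −15.2°, and fully across is −15.1°. Everything matches, so I'm handing it in.

Run:
```python
from h import *
print(workorder.sign_off())
```

```text
the job is handed in; nothing more can be done
None
```

The job is done and handed in at about 54 s of the 210 s allowed; sign-off gives no verdict.

**Loading:** I placed the reference first, then the three amber, white-capped squat jars. I saw no fourth on the bench. I turned the turret one click clockwise after each. One more click brought the reference under the reading ring.

**Closing up:** The turnbutton started about 12° over towards the hatch. I turned it back clear, pushed the hatch shut until it met firm resistance (18 N), then turned the button across it to its stop.

**Last checks:**
- **Turret:** the top camera shows the reference under the reading ring, with the jars in the next three bays (stations 4, 3 and 2) and no gap.
- **Hatch:** it looks flat and shut in the top, side and wrist views.
- **Turnbutton:** the top and wrist cameras put the bar at −15.2° and −15.1°, against −15.1° expected for fully across.
- **Bench:** the vials and both black look-alike jars read where they began. The dish and tape look unmoved in the last picture, but I did not measure them.
- **Disagreements:** the wrist and top cameras differed by 2–4 mm on the turret axis and on one jar. I worked between the two, and each piece seated inside its bay.

I saw no sign of a part being knocked aside or of the grip slackening.

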